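# Stand the iron core rods in their holder wells

### The job

Put the two steel core rods from the sloping rest away: stand each one on end in the well of the pale wooden holder that matches its shape (round rod in the round well, square rod in the square well), and let go. The wells' floors sit at unknown depths, so lower each rod gently until it stands on the floor of its well, without ramming it down or letting it drop. Leave the coil, the iron block and the lamp box where they are.

Things in the scene. Friction and masses are not known exactly. Their poses are not given: they have to be found in the camera images.
- rest: Brown wooden sloping rest, fixed, base plate 190 x 150 x 12 mm, origin under its centre, z up. Two arms, at y = -35 and +35 mm, rise to its +x at 42 degrees and carry a rod each (either on either arm). Their lowest 36 mm is a trough 32 mm wide with 12 mm high walls and an end stop; above, up to 102 mm, only a 10 mm wide bar lies under the rod, so its sides are free from 40 mm above its lower end.
- round_rod: Plain steel round rod, diameter 16 mm, length 180 mm, about 0.28 kg. Origin at the centre of the end that is the lower one at the start; z runs along the rod to its other end, which points up the slope. The ends are alike.
- round_rod_mid (a point): Middle of the round rod, 90 mm from either end.
- square_rod: Plain steel square rod, 16 x 16 mm, length 150 mm, about 0.29 kg. Origin at the centre of the end that is the lower one at the start; z runs along the rod to its other end, x and y are square to its side faces (y is horizontal on the rest). The ends are alike.
- square_rod_mid (a point): Middle of the square rod, 75 mm from either end.
- holder: Fixed pale wooden block 60 x 150 x 100 mm (x, y, z) on a thin dark foot plate 85 x 175 mm. Origin under its centre, z up. Two upright wells open in its top face, 70 mm apart along its y. Each well has a springy rubber floor (gives 4 mm) set somewhere between 40 and 85 mm below the mouth, differently for each well and each time; its height is not given.
- round_well (a point): Centre of the mouth of the round well, diameter 22 mm with a 3 mm chamfer, in the holder's top face 100 mm above the table, at y = +35 mm in the holder's frame; axes as the holder's.
- square_well (a point): Centre of the mouth of the square well, 22 x 22 mm with a 3 mm chamfer, sides along the holder's x and y, in the holder's top face 100 mm above the table, at y = -35 mm in the holder's frame; axes as the holder's.
- coil: Bystander: copper coil between two grey square flanges, 64 x 70 x 68 mm, loose. Origin under its centre.
- yoke: Bystander: dark brown iron block 70 x 150 x 36 mm, loose, heavy. Origin under its centre.
- lamp_box: Bystander: white lamp box 70 x 70 x 61 mm with a small bulb, loose. Origin under its centre.
Mind the look-alikes: they are no part of the job. What is shaped like the square_rod but turquoise or yellow is not meant.

How it is judged:
By the outcome, as a careful person would: the job done as asked, in the order asked, and still so for the second after the job is handed in, with the robot touching nothing.
It also fails if it takes over 72 s, if anything falls off the work surface, if the arm or the gripper's body presses on something with over 40 N, if the wrist force passes 120 N, or if a joint passes its speed limit or range.

### The arm

A 6-joint arm with a two-finger parallel gripper is mounted at the origin on the work surface. World frame = base frame: x ahead of the robot, y to its left, z up, the work surface at z = 0. Lengths are in m, angles in rad, forces in N, time in s.
With the tool pointing down it reaches from about 0.275 to 0.825 m from the base axis. Payload 5.2 kg.
Tool frame: the origin (TCP) lies midway between the tips of the shut fingers; the grasp point (between the pads) lies 19 mm behind it; z points along the fingers, y is the line along which they close (so a half turn about z gives the same grasp; the last joint's range is limited). The gripper opens to 93 mm and grips with 3 to 60 N. Pads are 15 mm wide; open, the fingers measure 128 mm over their backs; the gripper's body (75 mm by 188 mm) begins 65 mm behind the grasp point.
Start: joints at [1.068, 0.259, 1.535, -0, 1.348, -0.203], TCP at [0.162, 0.525, 0.219] pointing down, gripper open.
Joint ranges: [-3.14, 3.14], [-0.91, 2.08], [0.19, 2.58], [-1.22, 4.36], [0.22, 2.71], [-3.12, 3.12]. Speed limits (rad/s): [2.57, 2.57, 3.14, 3.14, 3.14, 3.14].

### API

Orientations are given as a rotation vector (axis times angle).
In Python, from station import robot, cams gives the robot as it stands. The module is installed in compiled form; this text tells all that it offers.
- The arm moves only by the tool arm_command, never from a script. Its argument "steps" is a list of rows, each a list of 3 entries, a list of its own where there are three numbers: the turn, a rotation vector about the tool's x, y, z in rad, then the shift along the tool's x, y, z in mm, then the opening, from 0 (shut) to 1 (fully open). In form: [[[ax, ay, az], [tx, ty, tz], jaw], ...]. A call has 1 to 8 rows; each row is the pose to reach, as a shift and turn from the pose commanded when the call began, along the tool's axes at that moment; what a row does not reach only later rows make up. A row lasts 1/10 s, in which the tool goes at most 50 mm and 8.59 degrees, less where a joint would pass 70% of its speed; a pose out of reach is approached as far as the arm can. A call with a gripper value outside its range is refused whole. The fingers move at their own pace and stop on an object; "squeeze" is the grip in N (left out, the last holds). Time passes only in rows, so rows that repeat a pose let the fingers close. It gives the time, the measured TCP pose, the force, the opening and the grip force at its end, in the units of the state.
- robot.sense(): the state, without advancing time (a new reading comes with each control period).
- cams.read_camera(name): name is "side" or "top"; returns the picture (384x512x3 uint8, red, green, blue); there is no depth.
- cams.get_calibration(name): a dict with "fov_y" (degrees; the focal length in pixels is half the picture's height over the tangent of half this angle, whatever the lens; pixels are square), "cx", "cy" (the principal point, pixels), "dist" ([k1, k2, p1, p2, k3] as OpenCV has them; the pictures are not rectified), "rvec" (rotation vector, rad) and "tvec" (3), from world to camera coordinates, as OpenCV has them. Camera axes: x right, y down, z forward; pixel columns grow to the right and rows downward; lengths in m; the calibration is good to about 2 mm. A picture is of the moment at which its call begins. get_calibration takes no time and is no camera call.
- robot.sign_off(): hands the job in; it is judged then, once.
The state is a dict: "time": time; "q": joint angles; "joint_velocities": joint speeds; "tau": joint torques, N m; "position": TCP position; "tcp_rot": TCP orientation; "force": force on the tool from outside, world axes, zero at the start; "ft_torque": the same for the moment, N m; "opening": finger opening in m; "grip_force": force on a finger pad.
Only numpy, scipy, OpenCV 4.12 (cv2) and the standard library are available. Lean on these libraries where they do the work, as an engineer would, in place of code of your own. Each camera call takes 0.05 s, during which the arm holds its last target. There are 200 camera calls.

## Working session

There is one attempt and no reset: what is moved stays moved. The work goes in short steps, Python scripts to look and compute and a tool call to move; the robot and the scene stay as the last step left them, time stands still between calls to the robot, and variables do not carry over. Pictures are saved under pics/ and viewed, at most 10 in all, crops included, and the job is handed in when it is done.

Besides the shell and the picture viewer there is one more tool, called after "Request:" by a JSON object that holds its "name" and its "arguments", one argument or row to a line. arm_command: Moves the arm, as the interface text tells. Its arguments: {"type":"object","properties":{"steps":{"type":"array"},"squeeze":{"type":"number"}},"required":["steps"]}

```bash
mkdir -p pics && python3 - <<'E'
from station import robot,cams
import cv2
s=robot.sense(); print({k:(v if not hasattr(v,'__len__') else [round(float(x),4) for x in v]) for k,v in s.items()})
for n in("top","side"):
    im=cams.read_camera(n); cv2.imwrite(f"pics/{n}0.png",cv2.resize(im[:,:,::-1],None,fx=1.5,fy=1.5,interpolation=cv2.INTER_CUBIC)); cv2.imwrite(f"raw_{n}0.png",im[:,:,::-1])
    print(n,cams.get_calibration(n))
E
```

```text
{'time': 0.0, 'q': [1.0682, 0.2593, 1.5361, 0.0, 1.348, -0.2028], 'joint_velocities': [-0.0007, -0.0009, 0.0004, 0.0013, 0.0006, 0.0006], 'tau': [0.0012, -43.732, -28.3994, 0.0719, 0.0414, -0.0001], 'position': [0.1622, 0.525, 0.2178], 'tcp_rot': [-0.4692, -3.1057, 0.0026], 'force': [0.269, 0.1082, -1.0888], 'ft_torque': [-0.0673, 0.0462, 0.01], 'grip_force': 0.0, 'opening': 0.0928847414767756}
top {'fov_y': 53.92814422813054, 'cx': 256.3403521799695, 'cy': 191.5559439652561, 'dist': array([0.00242018, 0.        , 0.        , 0.        , 0.        ]), 'rvec': array([ 2.15453184, -2.20353167,  0.11423117]), 'tvec': array([-0.06578219,  0.52871015,  1.01608832])}
side {'fov_y': 45.11882864686228, 'cx': 257.1786719623112, 'cy': 195.12575174268898, 'dist': array([-0.18523332,  0.        ,  0.        ,  0.        ,  0.        ]), 'rvec': array([ 1.97495945, -0.65979594,  0.37035687]), 'tvec': array([-0.49049363,  0.21022601,  0.88256977])}
```

View pics/top0.png

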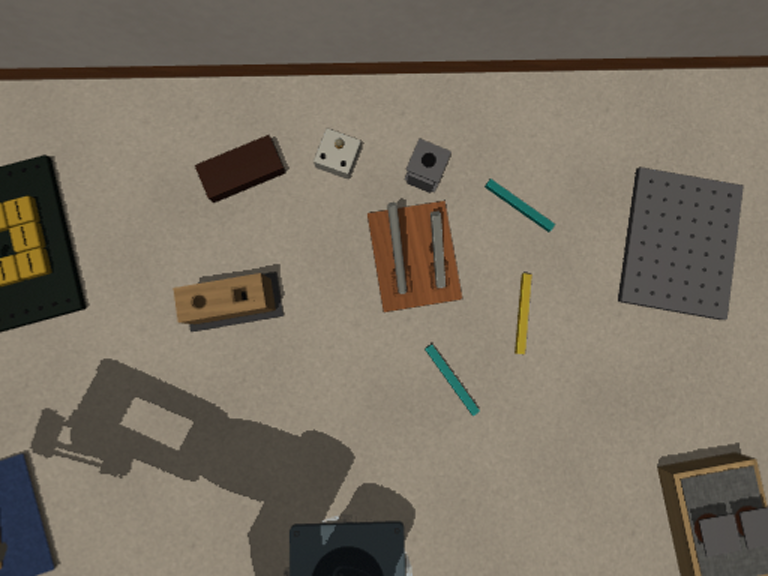

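View pics/side0.png

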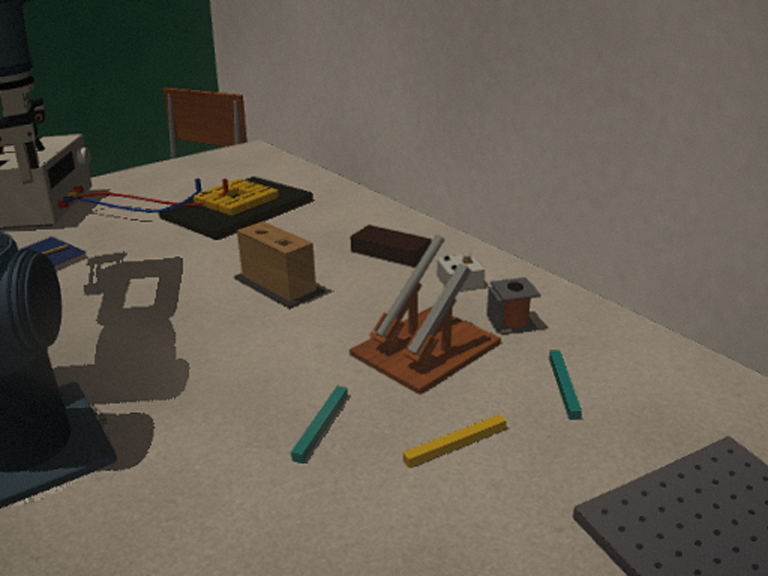

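Top view: the rest is at (415,255), with the long rod at (398,248) on its left arm and a shorter one at (438,248) on its right. The holder is at (225,297), its round well at (198,301) and its square well at (240,295). The two turquoise bars and the yellow bar lie loose on the table and are look-alikes; only the grey rods on the rest fit. I'll enlarge both to confirm.

```bash
cat > h.py <<'E'
import numpy as np, cv2
from station import robot,cams
from scipy.optimize import least_squares
from scipy.spatial.transform import Rotation as R
def cal(n):
    c=cams.get_calibration(n); f=192/np.tan(np.radians(c["fov_y"]/2))
    return np.array([[f,0,c["cx"]],[0,f,c["cy"]],[0,0,1]]),c["dist"],c["rvec"],c["tvec"]
C={n:cal(n) for n in("top","side")}
def proj(n,P):
    K,d,r,t=C[n]; return cv2.projectPoints(np.atleast_2d(np.float64(P)),r,t,K,d)[0][:,0]
def ray(n,uv):
    K,d,r,t=C[n]; M=cv2.Rodrigues(r)[0]
    x=cv2.undistortPoints(np.float64([[uv]]),K,d)[0,0]
    return -M.T@t, M.T@np.array([x[0],x[1],1])
def atz(n,uv,z):
    o,d=ray(n,uv); return o+d*(z-o[2])/d[2]
def tri(uvt,uvs):
    f=lambda p:np.r_[proj("top",p)[0]-uvt,proj("side",p)[0]-uvs]
    r=least_squares(f,atz("top",uvt,.1)); return r.x,np.abs(r.fun).max()
E
python3 - <<'E'
import cv2,numpy as np
from h import *
a=cv2.imread("raw_top0.png");b=cv2.imread("raw_side0.png")
k=dict(fx=5,fy=5,interpolation=cv2.INTER_CUBIC)
A=cv2.resize(a[125:215,235:315],None,**k); B=cv2.resize(b[150:264,228:338],None,fx=3.6,fy=3.95*450/450.3,interpolation=cv2.INTER_CUBIC)
B=cv2.resize(b[150:264,228:308],None,**k)
H=max(A.shape[0],B.shape[0]); A=np.pad(A,((0,H-A.shape[0]),(0,0),(0,0)))
cv2.imwrite("pics/rods.png",np.hstack([A,B[:, :400]]))
A=cv2.resize(a[172:224,112:192],None,**k);B=cv2.resize(b[142:210,150:225],None,**k)
H=max(A.shape[0],B.shape[0]); A=np.pad(A,((0,H-A.shape[0]),(0,0),(0,0)))
cv2.imwrite("pics/hold.png",np.hstack([A,B]))
print(proj("top",[.162,.525,.218]),proj("side",[.162,.525,.218]))
E
```

```text
[[-20.86769488 359.48058425]] [[ 20.8430657  116.81338171]]
```

View pics/rods.png

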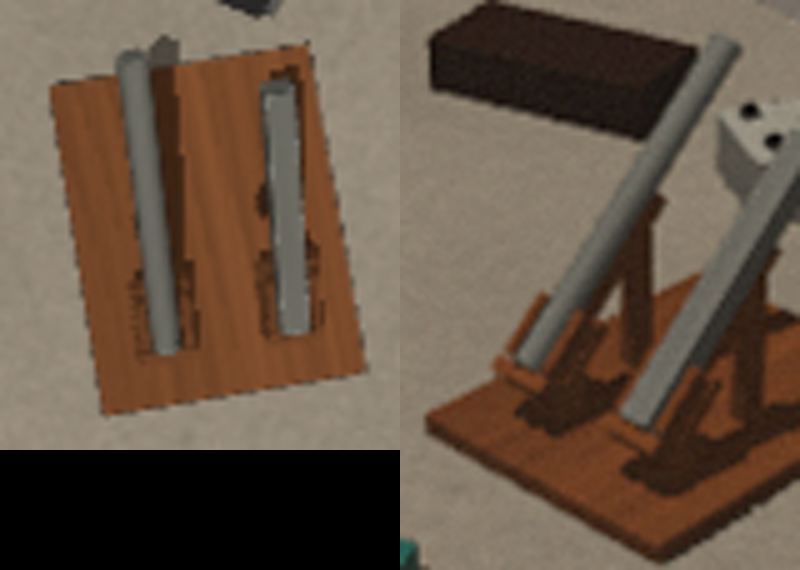

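View pics/hold.png

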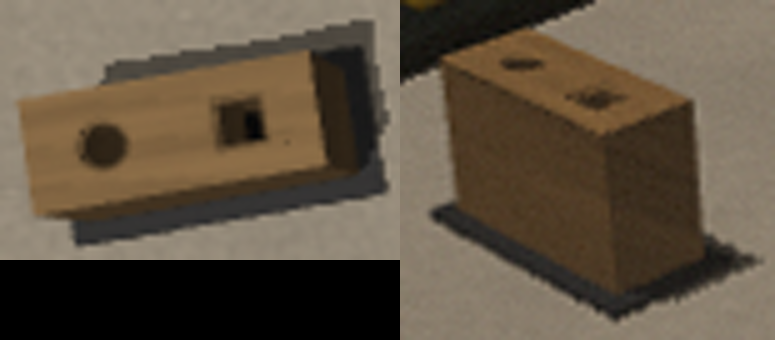

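Crop of the rest: the left rod is a smooth cylinder, the longer one (ends at crop (131,57) and (167,350)), so it is the round rod. The right rod has flat faces ((278,86) to (295,332)), so it is the square one. Crop of the holder: round well at (102,146), square well at (240,122).

```bash
cat > fit.py <<'E'
from h import *
T=lambda p,o:np.array(p,float)/5-.4+np.array(o)
def pose2(q,L): 
    c,s=np.cos(q[2]),np.sin(q[2]); L=np.array(L); return np.c_[q[0]+c*L[:,0]-s*L[:,1],q[1]+s*L[:,0]+c*L[:,1],L[:,2]]
# holder
L=[[.03,.075,.1],[.03,-.075,.1],[-.03,-.075,.1],[-.03,.075,.1],[0,.035,.1],[0,-.035,.1]]
ut=T([(20,101),(310,50),(328,165),(36,216),(102,146),(240,122)],(112,172))
us=T([(130,28),(293,100),(205,138),(42,62),(122,64),(197,97)],(150,142))
for w in[(1,1),(1,0),(0,1)]:
    r=least_squares(lambda q:np.r_[w[0]*(proj("top",pose2(q,L))-ut).ravel(),w[1]*(proj("side",pose2(q,L))-us).ravel()],[.45,.2,.1]); print("holder",r.x,np.sqrt(np.mean(r.fun**2)))
# rest
L2=[[.095,.075,.012],[.095,-.075,.012],[-.095,-.075,.012],[-.095,.075,.012]]
ut2=T([(52,87),(308,43),(367,372),(103,414)],(235,125))
r=least_squares(lambda q:(proj("top",pose2(q,L2))-ut2).ravel(),[.5,0,.1]); print("rest",r.x,np.abs(r.fun).max()); rest=r.x
# rods
for n,l,t,s in[("round",.18,[(131,57),(167,350)],[(325,42),(124,360)]),("square",.15,[(278,87),(295,333)],[None,(237,412)])]:
    tt=T(t,(235,125)); s0=T(s[1],(228,150)); s1=T(s[0],(228,150)) if s[0] else np.array([465,268.])/1.5-.2
    up,e1=tri(tt[0],s1); lo,e0=tri(tt[1],s0); d=up-lo
    print(n,"lo",lo,"up",up,"err",e0,e1,"len",np.linalg.norm(d),"elev",np.degrees(np.arcsin(d[2]/np.linalg.norm(d))),"yaw",np.arctan2(d[1],d[0]))
    c,ss=np.cos(rest[2]),np.sin(rest[2]); 
    for P in(lo,up): 
        v=P[:2]-rest[:2]; print("  in rest",c*v[0]+ss*v[1],-ss*v[0]+c*v[1],P[2])
E
python3 fit.py
```

```text
holder [0.50892195 0.20403266 0.14937518] 0.3951059086418423
holder [0.50919116 0.20416075 0.15245884] 0.1633861670770658
holder [0.50801938 0.20262054 0.14435172] 0.32508145300360486
rest [ 0.58756702 -0.13471906  0.13950444] 0.6335949138980084
round lo [ 0.51634579 -0.10877584  0.04464476] up [ 0.64983255 -0.08968165  0.15914377] err 0.015336064982506059 0.170586098728279 len 0.17689920122917496 elev 40.33501186825006 yaw 0.1420780625903445
  in rest -0.06692185103077401 0.03559466551318786 0.0446447562994936
  in rest 0.0679231787111452 0.035941707079557114 0.15914377337637628
square lo [ 0.52511771 -0.17888422  0.0483687 ] up [ 0.63838261 -0.16318029  0.13753989] err 0.540450672070449 0.15463220848084802 len 0.14500707628184636 elev 37.94782756732038 yaw 0.13776946148474517
  in rest -0.0679838867861762 -0.035052369362949164 0.048368701126309255
  in rest 0.046364321527947214 -0.035250760750265085 0.1375398851939019
```

```bash
cat >> h.py <<'E'
RX,RY,RW=.58757,-.13472,.140
HX,HY,HW=.5091,.2040,.150
def w2(o,yaw,p): 
    return np.r_[o[0]+np.cos(yaw)*p[0]-np.sin(yaw)*p[1],o[1]+np.sin(yaw)*p[0]+np.cos(yaw)*p[1],p[2]]
def Rt(yaw,pitch=0):  # tool y along frame y, tool z down, pitched forward
    x=-np.array([np.cos(yaw),np.sin(yaw),0]);y=np.array([-np.sin(yaw),np.cos(yaw),0])
    return R.from_matrix(np.c_[x,y,[0,0,-1]])*R.from_rotvec([0,-pitch,0])
def delta(G,Rg,s=None,d=.019):
    s=s or robot.sense(); R0=R.from_rotvec(s["tcp_rot"]); P=np.array(G)+d*Rg.apply([0,0,1])
    print("turn",np.round((R0.inv()*Rg).as_rotvec(),4),"shift mm",np.round(1000*R0.inv().apply(P-s["position"]),1))
def st():
    s=robot.sense(); R0=R.from_rotvec(s["tcp_rot"])
    print("t %.2f"%s["time"],"pos",np.round(s["position"],4),"z",np.round(R0.apply([0,0,1]),3),"F",np.round(s["force"],1),"q",np.round(s["q"],2),"op %.4f grip %.1f"%(s["opening"],s["grip_force"])); return s
def rod(y,s): return w2((RX,RY),RW,[-.0665+s*.7431,y,.042+s*.6691])
E
python3 - <<'E'
from h import *
g=rod(.0353,.112); print(g); Rg=Rt(RW); 
delta(g+[0,0,.1],Rg)
E
```

```text
[ 0.59920767 -0.09743121  0.1169392 ]
turn [-0.0015 -0.0007 -0.4398] shift mm [-601.4 -465.6   20.6]
```

Request:
{"name": "arm_command", "arguments": {
  "steps": [
    [[0,0,-0.44],[-601,-466,0],0.55],
    [[0,0,-0.44],[-601,-466,0],0.55],
    [[0,0,-0.44],[-601,-466,0],0.55],
    [[0,0,-0.44],[-601,-466,0],0.55],
    [[0,0,-0.44],[-601,-466,0],0.55],
    [[0,0,-0.44],[-601,-466,0],0.55],
    [[0,0,-0.44],[-601,-466,0],0.55],
    [[0,0,-0.44],[-601,-466,0],0.55]
  ]
}}

```text
time: 0.9
position: [0.3844, 0.2086, 0.2187]
tcp_rot: [0.22, -3.134, -0.0]
force: [-0.1, 0.1, -0.1]
opening: 0.0511
grip_force: 0.0
```

```bash
python3 - <<'E'
from h import *
st(); delta(rod(.0353,.112)+[0,0,.1],Rt(RW))
E
```

```text
t 0.90 pos [0.3844 0.2086 0.2187] z [-0.  0. -1.] F [-0.1  0.1 -0.1] q [ 0.24  0.05  1.78  0.    1.31 -1.47] op 0.0511 grip 0.0
turn [ 0.0001 -0.      0.0004] shift mm [-169.9 -333.1   20.7]
```

Request:
{"name": "arm_command", "arguments": {
  "steps": [
    [[0,0,0],[-165,-322,0],0.55],
    [[0,0,0],[-165,-322,0],0.55],
    [[0,0,0],[-165,-322,0],0.55],
    [[0,0,0],[-165,-322,0],0.55],
    [[0,0,0],[-165,-322,0],0.55],
    [[0,0,0],[-165,-322,0],0.55],
    [[0,0,0],[-165,-322,0],0.55],
    [[0,0,0],[-165,-322,0],0.55]
  ]
}}

```text
time: 1.7
position: [0.5942, -0.0901, 0.2175]
tcp_rot: [0.214, -3.134, 0.002]
force: [0.1, -0.8, 0.1]
opening: 0.0511
grip_force: 0.0
```

```bash
python3 - <<'E'
from h import *
st(); delta(rod(.0353,.112),Rt(RW))
E
```

```text
t 1.70 pos [ 0.5942 -0.0901  0.2175] z [-0.    -0.001 -1.   ] F [ 0.1 -0.8  0.1] q [-0.34  0.35  1.41 -0.    1.38 -2.04] op 0.0511 grip 0.0
turn [-0.0012 -0.0003 -0.0038] shift mm [ -4.   -7.8 119.6]
```

Request:
{"name": "arm_command", "arguments": {
  "steps": [
    [[0,0,0],[-2,-4,25],0.55],
    [[0,0,0],[-2,-4,50],0.55],
    [[0,0,0],[-2,-4,60],0.55],
    [[0,0,0],[-2,-4,60],0.55]
  ]
}}

```text
time: 2.1
position: [0.5932, -0.0881, 0.1569]
tcp_rot: [0.22, -3.13, -0.003]
force: [-0.1, -0.6, -0.4]
opening: 0.0513
grip_force: 0.0
```

```bash
python3 - <<'E'
from h import *
import cv2
st(); delta(rod(.0353,.112),Rt(RW))
im=cams.read_camera("side")[:,:,::-1]; cv2.imwrite("pics/s1.png",cv2.resize(im[60:264,200:380],None,fx=2.9,fy=2.9,interpolation=cv2.INTER_CUBIC))
E
```

```text
t 2.10 pos [ 0.5932 -0.0881  0.1569] z [-0.004  0.002 -1.   ] F [-0.1 -0.6 -0.4] q [-0.33  0.4   1.5   0.    1.26 -2.04] op 0.0513 grip 0.0
turn [ 0.0021 -0.0038  0.0006] shift mm [ -4.8 -10.2  59. ]
```

View pics/s1.png

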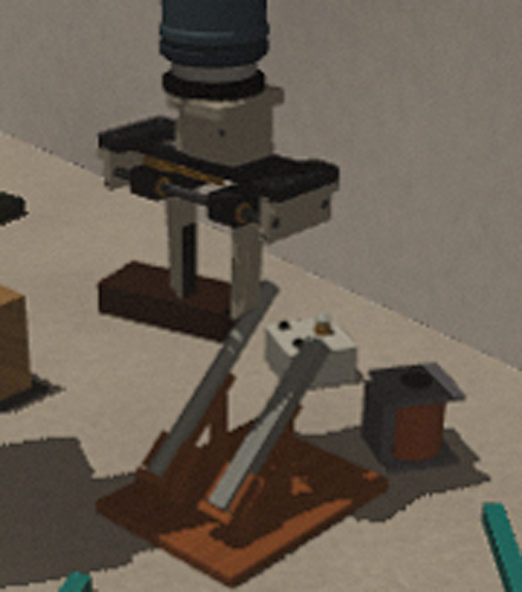

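Request:
{"name": "arm_command", "arguments": {
  "steps": [
    [[0,0,0],[-5,-10,0],0.55],
    [[0,0,0],[-5,-10,0],0.55],
    [[0,0,0],[-5,-10,0],0.55]
  ]
}}

```text
time: 2.45
position: [0.6019, -0.0987, 0.1598]
tcp_rot: [-0.219, 3.132, -0.001]
force: [0.2, -0.2, 0.4]
opening: 0.0513
grip_force: 0.0
```

```bash
python3 - <<'E'
from h import *
st(); delta(rod(.0353,.112),Rt(RW))
E
```

```text
t 2.45 pos [ 0.6019 -0.0987  0.1598] z [ 0.002 -0.001 -1.   ] F [ 0.2 -0.2  0.4] q [-0.35  0.41  1.47  0.    1.26 -2.06] op 0.0513 grip 0.0
turn [-0.0009  0.0018 -0.0001] shift mm [ 2.6  1.7 61.9]
```

Request:
{"name": "arm_command", "arguments": {
  "steps": [
    [[0,0,0],[2,1,30],0.55],
    [[0,0,0],[2,1,55],0.55],
    [[0,0,0],[2,1,61],0.55],
    [[0,0,0],[2,1,61],0.3],
    [[0,0,0],[2,1,61],0.05],
    [[0,0,0],[2,1,61],0.05],
    [[0,0,0],[2,1,61],0.05],
    [[0,0,0],[2,1,61],0.05]
  ],
  "squeeze": 50
}}

```text
time: 3.25
position: [0.5995, -0.0977, 0.0986]
tcp_rot: [-0.22, 3.132, -0.001]
force: [1.1, -0.3, 1.6]
opening: 0.0159
grip_force: 5.3
```

```bash
python3 - <<'E'
from h import *
st(); delta(rod(.0353,.112),Rt(RW))
E
```

```text
t 3.25 pos [ 0.5995 -0.0977  0.0986] z [ 0.001 -0.001 -1.   ] F [ 1.1 -0.3  1.6] q [-0.35  0.46  1.55 -0.    1.13 -2.06] op 0.0159 grip 5.3
turn [-0.0008  0.0014  0.0003] shift mm [0.2 0.4 0.7]
```

Request:
{"name": "arm_command", "arguments": {
  "steps": [
    [[0,0,0],[0,0,0],0.05],
    [[0,0,0],[0,0,0],0.05],
    [[0,0,0],[0,0,-15],0.05],
    [[0,0,0],[0,0,-50],0.05],
    [[0,0,0],[0,0,-90],0.05],
    [[0,0,0],[0,0,-130],0.05],
    [[0,0,0],[0,0,-145],0.05],
    [[0,0,0],[0,0,-145],0.05]
  ],
  "squeeze": 55
}}

```text
time: 4.05
position: [0.6001, -0.0978, 0.2452]
tcp_rot: [-0.22, 3.13, -0.003]
force: [-0.5, -1.1, -2.9]
opening: 0.0148
grip_force: 55.0
```

```bash
python3 - <<'E'
from h import *
import cv2
st(); g=w2((HX,HY),HW,[0,.035,.1+.112+.035]); print(g); delta(g,Rt(HW,np.radians(48)))
im=cams.read_camera("side")[:,:,::-1]; cv2.imwrite("pics/s2.png",cv2.resize(im[20:220,140:380],None,fx=2.9,fy=2.9,interpolation=cv2.INTER_CUBIC))
E
```

```text
t 4.05 pos [ 0.6001 -0.0978  0.2452] z [ 0.004 -0.001 -1.   ] F [-0.5 -1.1 -2.9] q [-0.34  0.35  1.35  0.    1.44 -2.06] op 0.0148 grip 55.0
[0.50386967 0.23860699 0.247     ]
turn [-0.0061 -0.8335 -0.0083] shift mm [ 34.2 346.8  10.1]
```

View pics/s2.png

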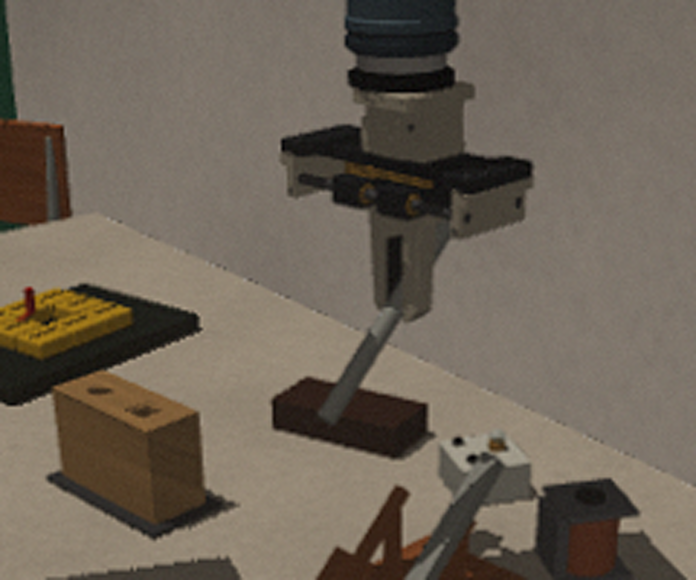

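Request:
{"name": "arm_command", "arguments": {
  "steps": [
    [[0,-0.1,0],[0,30,-15],0.05],
    [[0,-0.23,0],[5,70,-15],0.05],
    [[0,-0.37,0],[10,120,-15],0.05],
    [[0,-0.51,0],[15,165,-10],0.05],
    [[0,-0.65,0],[20,205,-10],0.05],
    [[0,-0.77,0],[28,230,-5],0.05],
    [[0,-0.834,0],[34,240,0],0.05],
    [[0,-0.834,0],[34,240,0],0.05]
  ]
}}

```text
time: 4.9
position: [0.5251, 0.1373, 0.2354]
tcp_rot: [-0.164, 2.315, 0.076]
force: [-0.9, 0.0, -3.5]
opening: 0.0148
grip_force: 55.0
```

```bash
python3 - <<'E'
from h import *
import cv2
s=st(); g=w2((HX,HY),HW,[0,.035,.1+.112+.035]); delta(g,Rt(HW,np.radians(48)))
R0=R.from_rotvec(s["tcp_rot"]); G=s["position"]-.019*R0.apply([0,0,1]); print("G",G)
k=dict(fx=3,fy=3,interpolation=cv2.INTER_CUBIC)
a=cams.read_camera("top")[:,:,::-1];b=cams.read_camera("side")[:,:,::-1]
cv2.imwrite("pics/c3.png",np.hstack([cv2.resize(a[120:260,110:240],None,**k),cv2.resize(b[60:200,150:286],None,**k)]))
for n in C: print(n,proj(n,[G+[0,0,-.112],G,G+[0,0,.068]]))
E
```

```text
t 4.90 pos [0.5251 0.1373 0.2354] z [ 0.725  0.106 -0.681] F [-0.9  0.  -3.5] q [-0.05 -0.16  2.25  0.55  0.28 -2.23] op 0.0148 grip 55.0
turn [-0.0032 -0.0155 -0.0072] shift mm [ -4.1 103.4   6.5]
G [0.51133235 0.13527718 0.24831364]
top [[170.21486027 195.62653421]
 [158.9695896  191.349716  ]
 [150.50322347 188.12989428]]
side [[194.31731435 152.40363909]
 [190.86051052 110.50237039]
 [188.73950406  83.52225373]]
```

View pics/c3.png

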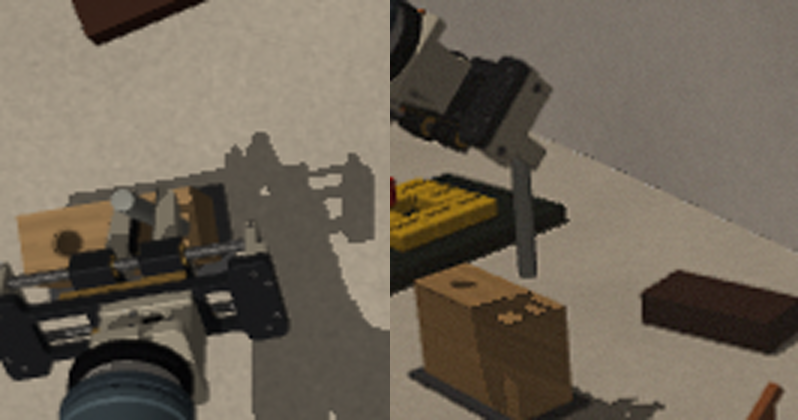

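Left crop (top view): rod's upper end at (122,200), right of the round well at (67,242). Right crop (side view): the rod hangs nearly upright, lower end at (528,275), clear above the holder. But q5 is at 0.28, close to its 0.22 limit, and lowering would cut it further. I'll fit a small kinematic model to choose a better tool azimuth.

```bash
cat > kin.py <<'E'
from h import *
D=[([1.0682,.2593,1.5361,0,1.348,-.2028],[.1622,.525,.2178]),([.24,.05,1.78,0,1.31,-1.47],[.3844,.2086,.2187]),([-.35,.41,1.47,0,1.26,-2.06],[.6019,-.0987,.1598]),
([-.35,.46,1.55,0,1.13,-2.06],[.5995,-.0977,.0986]),([-.34,.35,1.35,0,1.44,-2.06],[.6001,-.0978,.2452]),([-.05,-.16,2.25,.55,.28,-2.23],[.5251,.1373,.2354])]
ry=lambda a:R.from_rotvec([0,a,0]); rz=lambda a:R.from_rotvec([0,0,a])
def fk(q,k):
    h,b,L2,a3,L4,d6=k
    Rf=ry(q[1]+q[2])*rz(q[3]); Rw=Rf*ry(q[4])
    p=np.array([0,b,h])+ry(q[1]).apply([0,0,L2])+Rf.apply([0,0,L4])+ry(q[1]+q[2]).apply([a3,0,0])+Rw.apply([0,0,d6])
    return rz(q[0]).apply(p), rz(q[0])*Rw*rz(q[5])
r=least_squares(lambda k:np.r_[np.concatenate([fk(q,k)[0]-p for q,p in D]),1e-3*(k-[.35,.11,.4,0,.4,.25])],[.35,.11,.4,0,.4,.25]); K=r.x
CR=None
if __name__=="__main__":
    print(K,np.abs(r.fun).max())
    s=robot.sense(); 
    for q,rv in[(D[0][0],[-.4692,-3.1057,.0026]),(s["q"],s["tcp_rot"])]: print((fk(q,K)[1].inv()*R.from_rotvec(rv)).as_rotvec())
E
python3 kin.py
```

```text
[0.22653964 0.11134256 0.52991784 0.06197205 0.42715259 0.36488255] 0.003378042278786561
[-5.25000183e-05 -4.73357076e-06  1.57088623e+00]
[-2.46629547e-16 -2.00386507e-16  1.57079633e+00]
```

```bash
cat >> kin.py <<'E'
LO=np.array([-3.14,-.91,.19,-1.22,.22,-3.12]);HI=np.array([3.14,2.08,2.58,4.36,2.71,3.12])
CR=rz(np.pi/2)
def ik(G,Rg,q0,d=.019):
    P=np.array(G)+d*Rg.apply([0,0,1])
    def f(q):
        p,o=fk(q,K); return np.r_[(p-P)*5,((o*CR).inv()*Rg).as_rotvec()]
    r=least_squares(f,np.clip(q0,LO+.01,HI-.01),bounds=(LO,HI)); return r.x,np.abs(r.fun).max()
E
python3 - <<'E'
from kin import *
q0=np.array(robot.sense()["q"]); g=lambda z:w2((HX,HY),HW,[0,.035,z]); gs=lambda z:w2((HX,HY),HW,[0,-.035,z])
for az in np.radians([0,15,30,45,60,75,90]):
    q=q0
    for z in(.247,.18,.127):
        q,e=ik(g(z),Rt(HW+az,np.radians(48)),q); print("round",round(np.degrees(az)),z,np.round(q,2),"%.3f"%e)
    q0=ik(g(.247),Rt(HW+az,np.radians(48)),q0)[0]
q0=np.array([-.34,.35,1.35,0,1.44,-2.06])
for pt in(-15,-20,-25,-30,-35):
    q,e=ik(rod(-.035,.11),Rt(RW,np.radians(pt)),q0); print("sq pick",pt,np.round(q,2),"%.3f"%e)
    for z in(.247,.127):
        q,e=ik(gs(z),Rt(HW,np.radians(48+pt)),q); print("  place",z,np.round(q,2),"%.3f"%e)
E
```

```text
round 0 0.247 [ 0.32 -0.06  2.18 -0.6   0.23 -0.87] 0.000
round 0 0.18 [ 0.38  0.08  2.21 -1.22  0.22 -0.2 ] 0.047
round 0 0.127 [ 0.38  0.17  2.2  -1.22  0.22 -0.18] 0.123
round 15 0.247 [ 0.09 -0.1   2.22  0.86  0.32 -2.62] 0.000
round 15 0.18 [ 0.1   0.03  2.28  1.34  0.22 -3.12] 0.034
round 15 0.127 [ 0.11  0.13  2.27  1.33  0.22 -3.12] 0.116
round 30 0.247 [-0.11 -0.07  2.2   1.06  0.65 -3.12] 0.000
round 30 0.18 [-0.04  0.04  2.21  1.07  0.52 -3.12] 0.085
round 30 0.127 [ 0.01  0.14  2.21  1.08  0.43 -3.12] 0.157
round 45 0.247 [-0.16 -0.01  2.06  0.88  0.89 -3.12] 0.084
round 45 0.18 [-0.1   0.09  2.09  0.87  0.76 -3.12] 0.156
round 45 0.127 [-0.05  0.18  2.1   0.87  0.66 -3.12] 0.217
round 60 0.247 [-0.14  0.08  1.9   0.74  1.1  -3.12] 0.166
round 60 0.18 [-0.1   0.16  1.94  0.72  0.97 -3.12] 0.230
round 60 0.127 [-0.06  0.24  1.96  0.71  0.87 -3.12] 0.282
round 75 0.247 [-0.1   0.18  1.72  0.63  1.3  -3.12] 0.234
round 75 0.18 [-0.06  0.25  1.78  0.6   1.17 -3.12] 0.294
round 75 0.127 [-0.03  0.32  1.81  0.58  1.06 -3.12] 0.341
round 90 0.247 [-0.05  0.3   1.55  0.55  1.49 -
[... 288 characters left out ...]
-1.75] 0.000
sq pick -20 [-0.36  0.71  1.17 -0.16  1.57 -2.04] 0.000
  place 0.247 [ 0.09 -0.03  1.95  0.04  0.74 -1.65] 0.000
  place 0.127 [ 0.09  0.14  2.12  0.07  0.4  -1.68] 0.000
sq pick -25 [-0.34  0.76  1.09 -0.2   1.67 -2.03] 0.000
  place 0.247 [ 0.1   0.01  1.87  0.03  0.86 -1.64] 0.000
  place 0.127 [ 0.1   0.16  2.04  0.04  0.53 -1.65] 0.000
sq pick -30 [-0.32  0.82  1.01 -0.23  1.78 -2.03] 0.000
  place 0.247 [ 0.1   0.06  1.8   0.02  0.97 -1.63] 0.000
  place 0.127 [ 0.1   0.2   1.97  0.02  0.66 -1.64] 0.000
sq pick -35 [-0.31  0.88  0.93 -0.26  1.88 -2.03] 0.000
  place 0.247 [ 0.1   0.1   1.73  0.01  1.08 -1.62] 0.000
  place 0.127 [ 0.1   0.23  1.9   0.01  0.79 -1.63] 0.000
```

```bash
python3 - <<'E'
from kin import *
g=lambda z:w2((HX,HY),HW,[0,.035,z])
for azd in(-20,-30,-40,-50,-60,-75,-90):
    az=np.radians(azd)
    q,e=ik(g(.3),Rt(HW+az,0),[.2,.1,1.6,0,1.4,-1]); print(azd,"vert",np.round(q,2),"%.3f"%e)
    for t in(16,32,48): q,e=ik(g(.25),Rt(HW+az,np.radians(t)),q)
    for z in(.247,.18,.127):
        q,e=ik(g(z),Rt(HW+az,np.radians(48)),q); print("  ",z,np.round(q,2),"%.3f"%e)
E
```

```text
-20 vert [ 0.24  0.24  1.41  0.    1.49 -1.13] 0.000
   0.247 [ 0.56  0.07  2.05 -1.06  0.63 -0.04] 0.000
   0.18 [ 0.55  0.17  2.11 -1.22  0.56  0.17] 0.032
   0.127 [ 0.54  0.26  2.1  -1.22  0.53  0.2 ] 0.098
-30 vert [ 0.24  0.24  1.41  0.    1.49 -0.96] 0.000
   0.247 [ 0.63  0.14  1.97 -1.04  0.82  0.1 ] 0.000
   0.18 [ 0.63  0.25  2.04 -1.21  0.74  0.34] 0.000
   0.127 [ 0.62  0.34  2.04 -1.22  0.71  0.4 ] 0.049
-40 vert [ 0.24  0.24  1.41  0.    1.49 -0.78] 0.000
   0.247 [ 0.68  0.22  1.87 -0.99  0.99  0.21] 0.000
   0.18 [ 0.68  0.32  1.94 -1.1   0.9   0.39] 0.000
   0.127 [ 0.68  0.41  1.99 -1.2   0.85  0.55] 0.000
-50 vert [ 0.24  0.24  1.41  0.    1.49 -0.61] 0.000
   0.247 [ 0.7   0.29  1.77 -0.94  1.15  0.29] 0.000
   0.18 [ 0.7   0.38  1.83 -1.    1.06  0.44] 0.000
   0.127 [ 0.7   0.47  1.88 -1.07  1.    0.56] 0.000
-60 vert [ 0.24  0.24  1.41 -0.    1.49 -0.43] 0.000
   0.247 [ 0.71  0.37  1.66 -0.88  1.3   0.37] 0.000
   0.18 [ 0.71  0.45  1.72 -0.92  1.2   0.49] 0.000
   0.127 [ 0.71  0.52  1.76 -0.96  1.14  0.59] 0.000
-75 vert [ 0.24  0.24  1.41  0.    1.49 -0.17] 0.000
   0.247 [ 0.69  0.47  1.49 -0.8   1.5   0.47] 0.000
   0.18 [ 0.69  0.54  1.56 -0.81  1.41  0.57] 0.000
   0.127 [ 0.69  0.61  1.59 -0.83  1.34  0.65] 0.000
-90 vert [0.24 0.24 1.41 0.   1.49 0.09] 0.000
   0.247 [ 0.65  0.57  1.33 -0.72  1.69  0.58] 0.000
   0.18 [ 0.65  0.63  1.4  -0.71  1.6   0.66] 0.000
   0.127 [ 0.65  0.69  1.43 -0.71  1.52  0.72] 0.000
```

```bash
python3 - <<'E'
from kin import *
s=robot.sense(); R0=R.from_rotvec(s["tcp_rot"]); p0=np.array(s["position"]); q=np.array(s["q"])
A=p0-.019*R0.apply([0,0,1]); B=w2((HX,HY),HW,[0,.035,.265]); N=16
for i in range(1,N+1):
    t=i/N; p=48-40*(1-abs(2*t-1)); a=-60*t; G=A+(B-A)*min(1,t*2)
    Rg=Rt(HW+np.radians(a),np.radians(p)); q,e=ik(G,Rg,q); P=G+.019*Rg.apply([0,0,1])
    if i%2==0: print(i,np.round((R0.inv()*Rg).as_rotvec(),3),np.round(1000*R0.inv().apply(P-p0),0),np.round(q,2),"%.3f"%e)
E
```

```text
2 [0.083 0.167 0.089] [ 1. 25. -2.] [ 0.14 -0.09  2.07 -0.16  0.51 -1.34] 0.000
4 [0.156 0.339 0.2  ] [ 2. 51. -4.] [ 0.25  0.    1.88 -0.23  0.81 -1.09] 0.000
6 [0.21  0.509 0.325] [ 3. 77. -7.] [ 0.29  0.1   1.71 -0.18  1.06 -0.97] 0.000
8 [0.245 0.675 0.464] [  3. 105. -11.] [ 0.3   0.2   1.55 -0.09  1.28 -0.88] 0.000
10 [0.354 0.497 0.548] [  1. 102. -10.] [ 0.39  0.17  1.63 -0.27  1.16 -0.59] 0.000
12 [0.478 0.324 0.616] [ -1. 100.  -9.] [ 0.51  0.18  1.67 -0.49  1.13 -0.25] 0.000
14 [0.617 0.155 0.666] [ -3.  97. -10.] [ 0.62  0.25  1.67 -0.71  1.19  0.08] 0.000
16 [ 0.769 -0.007  0.697] [ -5.  94. -11.] [ 0.71  0.35  1.64 -0.87  1.32  0.34] 0.000
```

Request:
{"name": "arm_command", "arguments": {
  "steps": [
    [[0.04,0.083,0.045],[0,12,-1],0.05],
    [[0.083,0.167,0.089],[1,25,-2],0.05],
    [[0.12,0.253,0.145],[1,38,-3],0.05],
    [[0.156,0.339,0.2],[2,51,-4],0.05],
    [[0.183,0.424,0.262],[2,64,-6],0.05],
    [[0.21,0.509,0.325],[3,77,-7],0.05],
    [[0.228,0.592,0.395],[3,91,-9],0.05],
    [[0.245,0.675,0.464],[3,105,-11],0.05]
  ]
}}

```text
time: 5.8
position: [0.5098, 0.2382, 0.2498]
tcp_rot: [0.54, 2.931, -0.041]
force: [1.1, 0.3, -3.8]
opening: 0.0148
grip_force: 55.0
```

```bash
cat > path.py <<'E'
from kin import *
def path(B,yaw1,p1,N=8):  # straight from the present pose to grasp point B, slerp
    from scipy.spatial.transform import Slerp
    s=st(); R0=R.from_rotvec(s["tcp_rot"]); p0=np.array(s["position"]); q=np.array(s["q"])
    R1=Rt(yaw1,p1); A=p0-.019*R0.apply([0,0,1]); print("G",np.round(A,4)); sl=Slerp([0,1],R.concatenate([R0,R1]))
    for i in range(1,N+1):
        t=i/N; Rg=sl(t); G=A+(np.array(B)-A)*t; q,e=ik(G,Rg,q); P=G+.019*Rg.apply([0,0,1])
        print(i,np.round((R0.inv()*Rg).as_rotvec(),3).tolist(),np.round(1000*R0.inv().apply(P-p0),1).tolist(),np.round(q,2),"%.3f"%e)
E
python3 - <<'E'
from path import *
path(w2((HX,HY),HW,[0,.035,.265]),HW-np.radians(60),np.radians(48))
E
```

```text
t 5.80 pos [0.5098 0.2382 0.2498] z [ 0.153 -0.056 -0.987] F [ 1.1  0.3 -3.8] q [ 0.3   0.19  1.56 -0.1   1.26 -0.88] op 0.0148 grip 55.0
G [0.5069 0.2392 0.2686]
1 [0.033, -0.082, 0.059] [-1.2, -0.9, 0.3] [ 0.36  0.18  1.59 -0.2   1.22 -0.73] 0.000
2 [0.066, -0.165, 0.119] [-2.2, -1.8, 0.5] [ 0.41  0.18  1.61 -0.3   1.18 -0.58] 0.000
3 [0.098, -0.247, 0.178] [-3.3, -2.9, 0.5] [ 0.47  0.19  1.63 -0.41  1.17 -0.42] 0.000
4 [0.131, -0.329, 0.238] [-4.2, -4.0, 0.4] [ 0.52  0.21  1.64 -0.52  1.17 -0.25] 0.000
5 [0.164, -0.411, 0.297] [-5.0, -5.1, 0.1] [ 0.58  0.23  1.65 -0.62  1.19 -0.09] 0.000
6 [0.197, -0.494, 0.357] [-5.8, -6.3, -0.3] [ 0.63  0.26  1.65 -0.72  1.22  0.06] 0.000
7 [0.23, -0.576, 0.416] [-6.4, -7.6, -0.8] [ 0.67  0.3   1.65 -0.8   1.27  0.2 ] 0.000
8 [0.262, -0.658, 0.475] [-6.8, -8.9, -1.4] [ 0.71  0.35  1.64 -0.87  1.32  0.34] 0.000
```

Request:
{"name": "arm_command", "arguments": {
  "steps": [
    [[0.04,-0.1,0.07],[-1,-1,0],0.05],
    [[0.085,-0.212,0.153],[-3,-2,0],0.05],
    [[0.131,-0.329,0.238],[-4,-4,0],0.05],
    [[0.175,-0.44,0.317],[-5,-5,0],0.05],
    [[0.22,-0.55,0.397],[-6,-7,-1],0.05],
    [[0.262,-0.658,0.475],[-7,-9,-1],0.05],
    [[0.262,-0.658,0.475],[-7,-9,-1],0.05],
    [[0.262,-0.658,0.475],[-7,-9,-1],0.05]
  ]
}}

```text
time: 6.6
position: [0.5119, 0.2279, 0.2497]
tcp_rot: [1.011, 2.12, -0.447]
force: [-0.7, 0.0, -2.7]
opening: 0.0147
grip_force: 55.0
```

```bash
python3 - <<'E'
from path import *
B=w2((HX,HY),HW,[0,.035,.265]);path(B,HW-np.radians(60),np.radians(48),1)
k=dict(fx=4,fy=4,interpolation=cv2.INTER_CUBIC)
a=cams.read_camera("top")[:,:,::-1];b=cams.read_camera("side")[:,:,::-1]
cv2.imwrite("pics/c4.png",np.hstack([cv2.resize(a[150:250,90:190],None,**k),cv2.resize(b[60:160,130:230],None,**k)]))
for n in C: print(n,proj(n,[B-[0,0,.112],B,B+[0,0,.068]]))
E
```

```text
t 6.60 pos [0.5119 0.2279 0.2497] z [ 0.468 -0.576 -0.67 ] F [-0.7  0.  -2.7] q [ 0.71  0.34  1.65 -0.87  1.31  0.34] op 0.0147 grip 55.0
G [0.503  0.2389 0.2624]
1 [0.007, -0.002, 0.004] [-2.5, 0.4, -1.2] [ 0.71  0.35  1.64 -0.87  1.32  0.34] 0.000
top [[125.61031516 199.09520269]
 [107.84532355 195.20376858]
 [ 94.40243645 192.25936373]]
side [[172.82912246 135.99423231]
 [168.84979492  95.9536439 ]
 [166.43613535  70.34674286]]
```

View pics/c4.png

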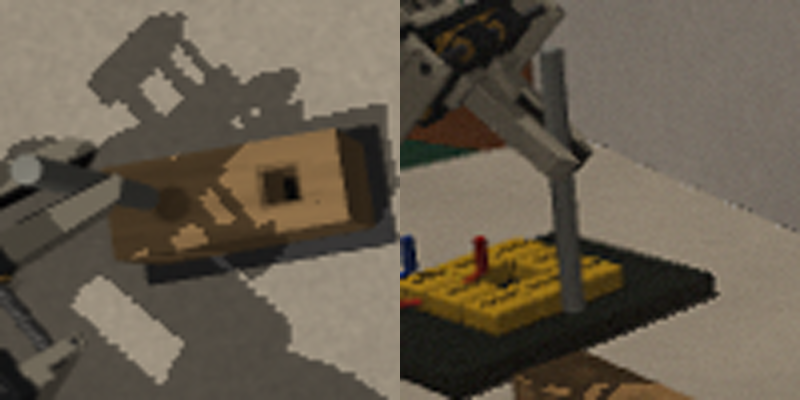

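Side crop: the rod's lower end is at about (572,308) and its top at (552,52), within 1 px of prediction, with the top leaning roughly 1° along the tool's azimuth. Top crop: rod top at (27,168), well at (172,203). I'll trim the pitch by 1° and lower it to just inside the mouth.

```bash
python3 - <<'E'
from path import *
for z in(.262,.206,.178): path(w2((HX,HY),HW,[0,.035,z]),HW-np.radians(60),np.radians(49),1)
E
```

```text
t 6.70 pos [0.5118 0.2269 0.251 ] z [ 0.468 -0.575 -0.67 ] F [ 0.2 -0.  -2.5] q [ 0.71  0.34  1.65 -0.87  1.31  0.34] op 0.0152 grip 55.0
G [0.5029 0.2379 0.2638]
1 [0.007, -0.019, 0.001] [0.9, 1.1, 1.2] [ 0.71  0.36  1.64 -0.89  1.32  0.36] 0.000
t 6.70 pos [0.5118 0.2269 0.251 ] z [ 0.468 -0.575 -0.67 ] F [ 0.2 -0.  -2.5] q [ 0.71  0.34  1.65 -0.87  1.31  0.34] op 0.0152 grip 55.0
G [0.5029 0.2379 0.2638]
1 [0.007, -0.019, 0.001] [42.5, 0.9, 38.8] [ 0.71  0.42  1.7  -0.92  1.25  0.46] 0.000
t 6.70 pos [0.5118 0.2269 0.251 ] z [ 0.468 -0.575 -0.67 ] F [ 0.2 -0.  -2.5] q [ 0.71  0.34  1.65 -0.87  1.31  0.34] op 0.0152 grip 55.0
G [0.5029 0.2379 0.2638]
1 [0.007, -0.019, 0.001] [63.2, 0.8, 57.6] [ 0.71  0.46  1.73 -0.94  1.21  0.51] 0.000
```

Request:
{"name": "arm_command", "arguments": {
  "steps": [
    [[0.007,-0.019,0],[1,1,1],0.05],
    [[0.007,-0.019,0],[15,1,14],0.05],
    [[0.007,-0.019,0],[26,1,24],0.05],
    [[0.007,-0.019,0],[33,1,30],0.05],
    [[0.007,-0.019,0],[37,1,34],0.05],
    [[0.007,-0.019,0],[40,1,37],0.05],
    [[0.007,-0.019,0],[42,1,39],0.05],
    [[0.007,-0.019,0],[42,1,39],0.05]
  ]
}}

```text
time: 7.5
position: [0.5115, 0.2273, 0.1924]
tcp_rot: [1.008, 2.102, -0.463]
force: [0.8, 0.5, -2.7]
opening: 0.0149
grip_force: 55.0
```

```bash
python3 - <<'E'
from path import *
path(w2((HX,HY),HW,[0,.035,.178]),HW-np.radians(60),np.radians(49),1)
k=dict(fx=4,fy=4,interpolation=cv2.INTER_CUBIC)
a=cams.read_camera("top")[:,:,::-1];b=cams.read_camera("side")[:,:,::-1]
cv2.imwrite("pics/c5.png",np.hstack([cv2.resize(a[150:250,90:190],None,**k),cv2.resize(b[80:180,130:230],None,**k)]))
E
```

```text
t 7.50 pos [0.5115 0.2273 0.1924] z [ 0.47  -0.59  -0.656] F [ 0.8  0.5 -2.7] q [ 0.72  0.42  1.71 -0.92  1.25  0.46] op 0.0149 grip 55.0
G [0.5026 0.2385 0.2048]
1 [-0.001, 0.0, 0.003] [19.8, 1.2, 18.1] [ 0.71  0.46  1.73 -0.94  1.21  0.51] 0.000
```

View pics/c5.png

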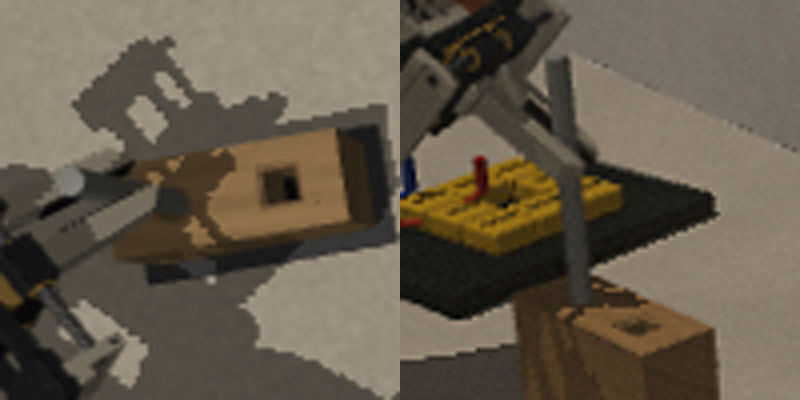

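Side crop: the rod enters the round well's mouth at about (583,303), and the force is unchanged. I'll lower further with a soft grip.

Request:
{"name": "arm_command", "arguments": {
  "steps": [
    [[0,0,0],[4,1,3],0.05],
    [[0,0,0],[8,1,7],0.05],
    [[0,0,0],[11,1,10],0.05],
    [[0,0,0],[14,1,13],0.05],
    [[0,0,0],[16,1,15],0.05],
    [[0,0,0],[18,1,16],0.05],
    [[0,0,0],[19,1,17],0.05],
    [[0,0,0],[19,1,17],0.05]
  ],
  "squeeze": 25
}}

```text
time: 8.4
position: [0.5125, 0.2274, 0.1669]
tcp_rot: [1.008, 2.101, -0.464]
force: [0.3, 0.6, -2.9]
opening: 0.0154
grip_force: 25.0
```

```bash
python3 - <<'E'
from path import *
path(w2((HX,HY),HW,[0,.035,.127]),HW-np.radians(60),np.radians(49),1)
E
```

```text
t 8.40 pos [0.5125 0.2274 0.1669] z [ 0.47  -0.591 -0.655] F [ 0.3  0.6 -2.9] q [ 0.72  0.45  1.73 -0.94  1.21  0.51] op 0.0154 grip 25.0
G [0.5035 0.2386 0.1794]
1 [-0.001, 0.001, 0.003] [39.4, 0.4, 34.5] [ 0.71  0.53  1.76 -0.97  1.15  0.61] 0.000
```

Request:
{"name": "arm_command", "arguments": {
  "steps": [
    [[0,0,0],[0.8,0,0.7],0.05],
    [[0,0,0],[1.5,0,1.3],0.05],
    [[0,0,0],[2.3,0,2.0],0.05],
    [[0,0,0],[3.0,0,2.6],0.05],
    [[0,0,0],[3.8,0,3.3],0.05],
    [[0,0,0],[4.5,0,3.9],0.05],
    [[0,0,0],[5.3,0,4.6],0.05],
    [[0,0,0],[6.0,0,5.3],0.05]
  ]
}}

```text
time: 9.2
position: [0.5126, 0.2274, 0.1591]
tcp_rot: [1.008, 2.101, -0.463]
force: [0.0, 0.4, -2.6]
opening: 0.0154
grip_force: 25.0
```

Request:
{"name": "arm_command", "arguments": {
  "steps": [
    [[0,0,0],[0.6,0,0.5],0.05],
    [[0,0,0],[1.2,0,1.0],0.05],
    [[0,0,0],[1.8,0,1.6],0.05],
    [[0,0,0],[2.4,0,2.1],0.05],
    [[0,0,0],[3.0,0,2.6],0.05],
    [[0,0,0],[3.6,0,3.2],0.05],
    [[0,0,0],[4.2,0,3.7],0.05],
    [[0,0,0],[4.2,0,3.7],0.05]
  ]
}}

```text
time: 10.0
position: [0.5126, 0.2273, 0.1534]
tcp_rot: [1.008, 2.101, -0.463]
force: [-0.3, 0.4, -2.4]
opening: 0.0155
grip_force: 25.0
```

Request:
{"name": "arm_command", "arguments": {
  "steps": [
    [[0,0,0],[0.8,0,0.7],0.05],
    [[0,0,0],[1.5,0,1.3],0.05],
    [[0,0,0],[2.3,0,2.0],0.05],
    [[0,0,0],[3.0,0,2.6],0.05],
    [[0,0,0],[3.8,0,3.3],0.05],
    [[0,0,0],[4.5,0,3.9],0.05],
    [[0,0,0],[5.3,0,4.6],0.05],
    [[0,0,0],[5.3,0,4.6],0.05]
  ]
}}

```text
time: 10.8
position: [0.5125, 0.2273, 0.1464]
tcp_rot: [1.008, 2.101, -0.463]
force: [-1.2, 1.3, -4.4]
opening: 0.0155
grip_force: 25.0
```

Request:
{"name": "arm_command", "arguments": {
  "steps": [
    [[0,0,0],[0.6,0,0.5],0.05],
    [[0,0,0],[1.2,0,1.0],0.05],
    [[0,0,0],[1.8,0,1.6],0.05],
    [[0,0,0],[2.4,0,2.1],0.05],
    [[0,0,0],[3.0,0,2.6],0.05],
    [[0,0,0],[3.6,0,3.2],0.05],
    [[0,0,0],[3.6,0,3.2],0.05]
  ]
}}

```text
time: 11.5
position: [0.5126, 0.2273, 0.1416]
tcp_rot: [1.008, 2.101, -0.463]
force: [-0.6, 0.6, -2.6]
opening: 0.0155
grip_force: 25.0
```

Request:
{"name": "arm_command", "arguments": {
  "steps": [
    [[0,0,0],[0.8,0,0.7],0.05],
    [[0,0,0],[1.5,0,1.3],0.05],
    [[0,0,0],[2.3,0,2.0],0.05],
    [[0,0,0],[3.0,0,2.6],0.05],
    [[0,0,0],[3.8,0,3.3],0.05],
    [[0,0,0],[4.5,0,3.9],0.05],
    [[0,0,0],[4.5,0,3.9],0.05]
  ]
}}

```text
time: 12.2
position: [0.5125, 0.2272, 0.1356]
tcp_rot: [1.008, 2.101, -0.463]
force: [-0.6, 0.4, -2.4]
opening: 0.0155
grip_force: 25.0
```

Request:
{"name": "arm_command", "arguments": {
  "steps": [
    [[0,0,0],[0.8,0,0.7],0.05],
    [[0,0,0],[1.5,0,1.3],0.05],
    [[0,0,0],[2.3,0,2.0],0.05],
    [[0,0,0],[3.0,0,2.6],0.05],
    [[0,0,0],[3.8,0,3.3],0.05],
    [[0,0,0],[4.5,0,3.9],0.05],
    [[0,0,0],[4.5,0,3.9],0.05]
  ]
}}

```text
time: 12.9
position: [0.5125, 0.2272, 0.1296]
tcp_rot: [1.008, 2.101, -0.463]
force: [-0.0, 1.1, -3.1]
opening: 0.0154
grip_force: 25.0
```

Request:
{"name": "arm_command", "arguments": {
  "steps": [
    [[0,0,0],[0.8,0,0.7],0.05],
    [[0,0,0],[1.5,0,1.3],0.05],
    [[0,0,0],[2.3,0,2.0],0.05],
    [[0,0,0],[3.0,0,2.6],0.05],
    [[0,0,0],[3.8,0,3.3],0.05],
    [[0,0,0],[4.5,0,3.9],0.05],
    [[0,0,0],[4.5,0,3.9],0.05]
  ]
}}

```text
time: 13.6
position: [0.513, 0.2272, 0.1249]
tcp_rot: [1.007, 2.099, -0.463]
force: [-1.8, 0.7, 5.0]
opening: 0.0153
grip_force: 25.0
```

Contact: Fz went from −2.6 to +5.0 N, so the rod is on its floor at z ≈ 0.025 and the rubber is slightly compressed. I'll ease up 1 mm and release.

Request:
{"name": "arm_command", "arguments": {
  "steps": [
    [[0,0,0],[-0.5,0,-0.5],0.05],
    [[0,0,0],[-0.8,0,-0.7],0.05],
    [[0,0,0],[-0.8,0,-0.7],0.05]
  ],
  "squeeze": 8
}}

```text
time: 13.9
position: [0.5128, 0.2273, 0.1252]
tcp_rot: [1.008, 2.101, -0.463]
force: [0.4, -0.8, 3.9]
opening: 0.0156
grip_force: 8.0
```

Request:
{"name": "arm_command", "arguments": {
  "steps": [
    [[0,0,0],[0,0,0],0.25],
    [[0,0,0],[0,0,0],0.4],
    [[0,0,0],[0,0,0],0.4],
    [[0,0,0],[0,0,0],0.4]
  ]
}}

```text
time: 14.3
position: [0.5124, 0.2272, 0.1246]
tcp_rot: [1.008, 2.101, -0.464]
force: [-0.4, 0.5, 0.5]
opening: 0.037
grip_force: 0.0
```

Request:
{"name": "arm_command", "arguments": {
  "steps": [
    [[0,0,0],[0,0,-10],0.4],
    [[0,0,0],[0,0,-40],0.4],
    [[0,0,0],[0,0,-80],0.4],
    [[0,0,0],[0,0,-120],0.4],
    [[0,0,0],[0,0,-150],0.4],
    [[0,0,0],[0,0,-150],0.4]
  ]
}}

```text
time: 14.9
position: [0.4413, 0.3195, 0.2265]
tcp_rot: [1.007, 2.102, -0.454]
force: [-0.2, -0.2, 0.1]
opening: 0.0371
grip_force: 0.0
```

```bash
python3 - <<'E'
from path import *
st()
k=dict(fx=4,fy=4,interpolation=cv2.INTER_CUBIC)
a=cams.read_camera("top")[:,:,::-1];b=cams.read_camera("side")[:,:,::-1]
cv2.imwrite("pics/c6.png",np.hstack([cv2.resize(a[150:250,90:190],None,**k),cv2.resize(b[100:200,130:230],None,**k)]))
q,e=ik(rod(-.035,.113)+[0,0,.1],Rt(RW,np.radians(-25)),[-.34,.76,1.09,-.2,1.67,-2.03]);print(np.round(q,2),e)
q,e=ik([.42,.12,.33],Rt(HW,0),[.1,.2,1.3,0,1.5,-1.6]);print(np.round(q,2),e)
path([.42,.12,.33],HW,0,2)
E
```

```text
t 14.90 pos [0.4413 0.3195 0.2265] z [ 0.475 -0.585 -0.657] F [-0.2 -0.2  0.1] q [ 0.92  0.44  1.57 -0.83  1.45  0.49] op 0.0371 grip 0.0
[-0.34  0.7   0.96 -0.2   1.87 -2.07] 2.700513423992134e-13
[ 0.02 -0.    1.62 -0.    1.53 -1.7 ] 2.040034807748725e-12
t 15.00 pos [0.4416 0.3165 0.2235] z [ 0.472 -0.589 -0.656] F [ 0.5 -0.  -0.3] q [ 0.92  0.44  1.58 -0.83  1.45  0.49] op 0.0369 grip 0.0
G [0.4326 0.3277 0.2359]
1 [-0.224, 0.387, -0.488] [-78.1, -67.8, 25.5] [ 0.53  0.04  1.77 -0.44  1.18 -0.55] 0.000
2 [-0.447, 0.774, -0.977] [-157.5, -140.0, 48.2] [ 0.02 -0.    1.62 -0.    1.53 -1.7 ] 0.000
```

View pics/c6.png

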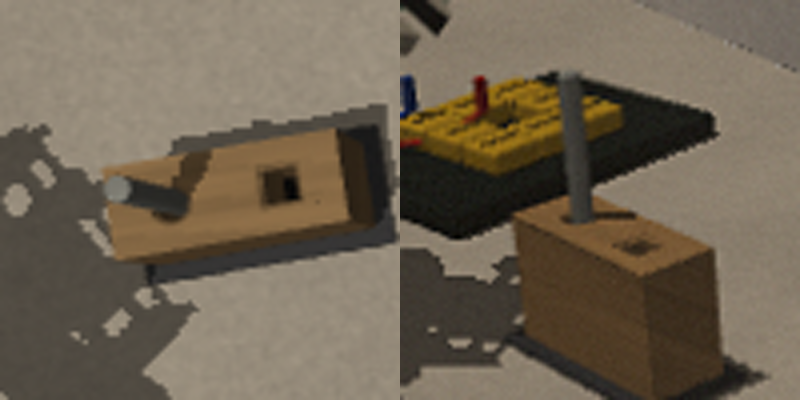

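Top crop: the round rod stands in the round well, its top at (117,188) and its foot at (175,205). Side crop: it stands upright, entering the well at (580,217). Next, the square rod. I'll raise the tool and turn it clear of the standing rod.

Request:
{"name": "arm_command", "arguments": {
  "steps": [
    [[0,0,0],[-34,0,-30],0.5],
    [[-0.06,0.11,-0.14],[-50,-20,-20],0.5],
    [[-0.12,0.21,-0.27],[-75,-40,0],0.5],
    [[-0.18,0.31,-0.4],[-100,-65,10],0.5],
    [[-0.24,0.415,-0.52],[-125,-85,20],0.5],
    [[-0.3,0.52,-0.65],[-145,-105,25],0.5],
    [[-0.36,0.62,-0.78],[-155,-125,30],0.5],
    [[-0.4,0.7,-0.88],[-160,-140,30],0.5]
  ]
}}

```text
time: 15.8
position: [0.4142, 0.1305, 0.3224]
tcp_rot: [0.299, 2.846, -0.214]
force: [0.0, -0.0, -0.5]
opening: 0.0468
grip_force: 0.0
```

```bash
python3 - <<'E'
from path import *
path(rod(-.035,.113)+[0,0,.14],RW,np.radians(-25),8)
E
```

```text
t 15.80 pos [0.4142 0.1305 0.3224] z [ 0.251 -0.173 -0.952] F [ 0.  -0.  -0.5] q [ 0.24 -0.12  1.74 -0.24  1.32 -1.08] op 0.0468 grip 0.0
G [0.4095 0.1337 0.3405]
1 [-0.011, 0.087, -0.048] [-25.9, -29.4, 22.6] [ 0.09 -0.07  1.7  -0.17  1.35 -1.29] 0.000
2 [-0.023, 0.173, -0.095] [-51.8, -58.9, 45.0] [-0.02  0.01  1.64 -0.12  1.4  -1.46] 0.000
3 [-0.034, 0.26, -0.143] [-77.7, -88.5, 67.3] [-0.11  0.1   1.56 -0.11  1.47 -1.59] 0.000
4 [-0.045, 0.347, -0.191] [-103.6, -118.1, 89.5] [-0.18  0.2   1.46 -0.1   1.54 -1.71] 0.000
5 [-0.056, 0.433, -0.238] [-129.6, -147.9, 111.5] [-0.24  0.31  1.35 -0.11  1.62 -1.81] 0.000
6 [-0.068, 0.52, -0.286] [-155.7, -177.7, 133.4] [-0.28  0.43  1.22 -0.14  1.72 -1.9 ] 0.000
7 [-0.079, 0.607, -0.333] [-181.8, -207.6, 155.2] [-0.31  0.55  1.07 -0.17  1.83 -1.99] 0.000
8 [-0.09, 0.694, -0.381] [-208.1, -237.6, 176.9] [-0.34  0.68  0.9  -0.21  1.94 -2.09] 0.000
```

Request:
{"name": "arm_command", "arguments": {
  "steps": [
    [[-0.01,0.087,-0.05],[-26,-29,23],0.55],
    [[-0.023,0.173,-0.095],[-52,-59,45],0.55],
    [[-0.034,0.26,-0.143],[-78,-88,67],0.55],
    [[-0.045,0.347,-0.19],[-104,-118,89],0.55],
    [[-0.056,0.433,-0.238],[-130,-148,111],0.55],
    [[-0.068,0.52,-0.286],[-156,-178,133],0.55],
    [[-0.079,0.607,-0.333],[-182,-208,155],0.55],
    [[-0.09,0.694,-0.381],[-208,-238,177],0.55]
  ]
}}

```text
time: 16.6
position: [0.602, -0.1699, 0.2398]
tcp_rot: [0.185, -2.697, 0.04]
force: [0.7, 0.6, 1.6]
opening: 0.0513
grip_force: 0.0
```

```bash
python3 - <<'E'
from path import *
path(rod(-.035,.113),RW,np.radians(-25),4)
E
```

```text
t 16.60 pos [ 0.602  -0.1699  0.2398] z [-0.421 -0.057 -0.905] F [0.7 0.6 1.6] q [-0.34  0.68  0.9  -0.21  1.95 -2.09] op 0.0513 grip 0.0
G [ 0.61   -0.1688  0.257 ]
1 [0.001, -0.001, -0.001] [-14.8, 0.4, 31.5] [-0.34  0.7   0.95 -0.21  1.88 -2.07] 0.000
2 [0.001, -0.001, -0.001] [-29.7, 0.8, 63.1] [-0.34  0.72  1.   -0.2   1.81 -2.06] 0.000
3 [0.002, -0.002, -0.002] [-44.5, 1.3, 94.6] [-0.34  0.74  1.05 -0.2   1.74 -2.04] 0.000
4 [0.002, -0.003, -0.002] [-59.4, 1.7, 126.2] [-0.34  0.77  1.09 -0.2   1.68 -2.03] 0.000
```

Request:
{"name": "arm_command", "arguments": {
  "steps": [
    [[0,0,0],[-15,0,31],0.55],
    [[0,0,0],[-30,1,63],0.55],
    [[0,0,0],[-44,1,94],0.55],
    [[0,0,0],[-55,1,117],0.55],
    [[0,0,0],[-59,1,126],0.55],
    [[0,0,0],[-59,1,126],0.55],
    [[0,0,0],[-59,1,126],0.55]
  ]
}}

```text
time: 17.3
position: [0.6029, -0.1665, 0.1033]
tcp_rot: [0.186, -2.703, 0.043]
force: [0.0, -0.0, 0.4]
opening: 0.0512
grip_force: 0.0
```

```bash
python3 - <<'E'
from path import *
path(rod(-.035,.113),RW,np.radians(-25),1)
E
```

```text
t 17.30 pos [ 0.6029 -0.1665  0.1033] z [-0.416 -0.059 -0.907] F [ 0.  -0.   0.4] q [-0.33  0.76  1.09 -0.19  1.68 -2.03] op 0.0512 grip 0.0
G [ 0.6108 -0.1654  0.1205]
1 [-0.001, 0.003, -0.003] [-0.0, -1.4, 3.2] [-0.34  0.77  1.09 -0.2   1.68 -2.03] 0.000
```

Request:
{"name": "arm_command", "arguments": {
  "steps": [
    [[0,0,0],[0,-1.5,3],0.4],
    [[0,0,0],[0,-1.5,3],0.25],
    [[0,0,0],[0,-1.5,3],0.05],
    [[0,0,0],[0,-1.5,3],0.05],
    [[0,0,0],[0,-1.5,3],0.05],
    [[0,0,0],[0,-1.5,3],0.05],
    [[0,0,0],[0,-1.5,3],0.05],
    [[0,0,0],[0,-1.5,3],0.05]
  ],
  "squeeze": 55
}}

```text
time: 18.1
position: [0.602, -0.1676, 0.1001]
tcp_rot: [0.187, -2.702, 0.044]
force: [1.5, -0.2, 3.4]
opening: 0.0156
grip_force: 55.0
```

```bash
python3 - <<'E'
from path import *
path(rod(-.035,.113)+[0,0,.14],RW,np.radians(-25),2)
E
```

```text
t 18.10 pos [ 0.602  -0.1676  0.1001] z [-0.416 -0.059 -0.907] F [ 1.5 -0.2  3.4] q [-0.34  0.76  1.09 -0.2   1.68 -2.03] op 0.0156 grip 55.0
G [ 0.6099 -0.1665  0.1173]
1 [-0.0, 0.001, -0.001] [29.6, -0.3, -63.6] [-0.34  0.71  1.01 -0.2   1.81 -2.06] 0.000
2 [-0.001, 0.003, -0.002] [59.1, -0.6, -127.2] [-0.34  0.68  0.9  -0.21  1.94 -2.09] 0.000
```

Request:
{"name": "arm_command", "arguments": {
  "steps": [
    [[0,0,0],[2,0,-5],0.05],
    [[0,0,0],[10,0,-21],0.05],
    [[0,0,0],[25,0,-54],0.05],
    [[0,0,0],[42,0,-90],0.05],
    [[0,0,0],[59,0,-127],0.05],
    [[0,0,0],[68,0,-147],0.05],
    [[0,0,0],[68,0,-147],0.05]
  ]
}}

```text
time: 18.8
position: [0.6031, -0.1676, 0.2653]
tcp_rot: [0.187, -2.708, 0.047]
force: [0.3, 0.2, -2.2]
opening: 0.0159
grip_force: 55.0
```

```bash
python3 - <<'E'
from path import *
# first via a point on the rest side of the holder, fully turned
path(w2((HX,HY),HW,[-.0,-.16,.27]),HW,np.radians(23),8)
E
```

```text
t 18.80 pos [ 0.6031 -0.1676  0.2653] z [-0.41  -0.061 -0.91 ] F [ 0.3  0.2 -2.2] q [-0.34  0.67  0.86 -0.21  1.99 -2.09] op 0.0159 grip 55.0
G [ 0.6109 -0.1664  0.2826]
1 [-0.001, -0.104, -0.001] [2.9, 27.6, 3.7] [-0.33  0.57  1.01 -0.15  1.85 -2.06] 0.000
2 [-0.001, -0.207, -0.003] [5.8, 55.3, 7.2] [-0.32  0.47  1.15 -0.1   1.72 -2.03] 0.000
3 [-0.002, -0.311, -0.004] [8.7, 82.9, 10.5] [-0.31  0.38  1.27 -0.05  1.59 -2.02] 0.000
4 [-0.002, -0.415, -0.006] [11.7, 110.5, 13.6] [-0.3   0.29  1.4  -0.01  1.46 -2.01] 0.000
5 [-0.003, -0.518, -0.007] [14.8, 138.2, 16.5] [-0.28  0.21  1.52  0.04  1.34 -2.01] 0.000
6 [-0.003, -0.622, -0.009] [18.0, 165.8, 19.3] [-0.27  0.12  1.63  0.08  1.21 -2.01] 0.000
7 [-0.004, -0.726, -0.01] [21.3, 193.5, 21.9] [-0.24  0.05  1.74  0.13  1.08 -2.01] 0.000
8 [-0.004, -0.829, -0.012] [24.7, 221.1, 24.3] [-0.22 -0.02  1.85  0.17  0.95 -2.01] 0.000
```

Request:
{"name": "arm_command", "arguments": {
  "steps": [
    [[0,-0.104,0],[3,28,4],0.05],
    [[0,-0.207,-0.003],[6,55,7],0.05],
    [[0,-0.311,-0.004],[9,83,10],0.05],
    [[0,-0.415,-0.006],[12,110,14],0.05],
    [[0,-0.518,-0.007],[15,138,16],0.05],
    [[0,-0.622,-0.009],[18,166,19],0.05],
    [[0,-0.726,-0.01],[21,193,22],0.05],
    [[0,-0.829,-0.012],[25,221,24],0.05]
  ]
}}

```text
time: 19.6
position: [0.5366, 0.0483, 0.2475]
tcp_rot: [-0.204, 2.74, 0.042]
force: [-0.1, 0.6, -3.0]
opening: 0.0155
grip_force: 55.0
```

```bash
python3 - <<'E'
from path import *
path(w2((HX,HY),HW,[0,-.035,.265]),HW,np.radians(23),2)
E
```

```text
t 19.60 pos [0.5366 0.0483 0.2475] z [ 0.38   0.058 -0.923] F [-0.1  0.6 -3. ] q [-0.21 -0.02  1.86  0.17  0.94 -2.01] op 0.0155 grip 55.0
G [0.5294 0.0472 0.2651]
1 [0.0, -0.003, -0.001] [-1.5, 61.5, 0.7] [-0.06 -0.02  1.86  0.1   0.92 -1.83] 0.000
2 [0.0, -0.007, -0.001] [-3.1, 123.1, 1.4] [ 0.1  -0.    1.84  0.03  0.9  -1.64] 0.000
```

Request:
{"name": "arm_command", "arguments": {
  "steps": [
    [[0,-0.004,0],[0,25,0],0.05],
    [[0,-0.007,0],[-1,60,1],0.05],
    [[0,-0.007,0],[-2,90,1],0.05],
    [[0,-0.007,0],[-3,112,1],0.05],
    [[0,-0.007,0],[-3,123,1],0.05],
    [[0,-0.007,0],[-3,123,1],0.05],
    [[0,-0.007,0],[-3,123,1],0.05],
    [[0,-0.007,0],[-3,123,1],0.05]
  ]
}}

```text
time: 20.4
position: [0.5232, 0.1684, 0.2491]
tcp_rot: [-0.205, 2.735, 0.04]
force: [-0.1, 0.3, -3.4]
opening: 0.016
grip_force: 55.0
```

```bash
python3 - <<'E'
from path import *
B=w2((HX,HY),HW,[0,-.035,.265]); path(B,HW,np.radians(23),1)
s=robot.sense(); G=s["position"]-.019*R.from_rotvec(s["tcp_rot"]).apply([0,0,1])
a=cams.read_camera("top");b=cams.read_camera("side"); cv2.imwrite("raw_top7.png",a[:,:,::-1]);cv2.imwrite("raw_side7.png",b[:,:,::-1])
for n in C: print(n,np.round(proj(n,[G-[0,0,.113],G-[0,0,.08],G-[0,0,.05],G,G+[0,0,.037]]),1).tolist())
u,v=proj("side",G-[0,0,.113])[0]
for r in range(int(v)-22,int(v)+9,3):
    print(r,[tuple(int(c) for c in b[r,x]) for x in range(int(u)-7,int(u)+8)])
print("round top z: ",[ (z,np.round(proj("side",w2((HX,HY),HW,[0,.035,z]))[0],1).tolist()) for z in(.195,.2,.205,.21)])
E
```

```text
t 20.40 pos [0.5232 0.1684 0.2491] z [ 0.385  0.057 -0.921] F [-0.1  0.3 -3.4] q [ 0.09 -0.    1.84  0.03  0.91 -1.64] op 0.0160 grip 55.0
G [0.5159 0.1673 0.2666]
1 [-0.001, -0.002, -0.0] [1.7, 2.3, 1.0] [ 0.1  -0.    1.84  0.03  0.9  -1.64] 0.000
top [[155.3, 193.5], [151.7, 192.2], [148.1, 191.0], [141.6, 188.7], [136.2, 186.9]]
side [[189.3, 142.2], [188.3, 130.2], [187.3, 119.2], [185.7, 100.2], [184.6, 85.8]]
120 [(147, 134, 114), (131, 117, 104), (77, 71, 63), (49, 48, 42), (51, 50, 43), (59, 57, 51), (56, 54, 51), (55, 52, 49), (52, 49, 47), (48, 47, 44), (105, 97, 85), (143, 130, 112), (145, 133, 115), (147, 133, 115), (145, 133, 116)]
123 [(26, 27, 24), (27, 27, 23), (43, 42, 36), (56, 52, 47), (50, 51, 45), (55, 53, 48), (59, 56, 50), (53, 50, 44), (54, 53, 47), (50, 48, 44), (89, 83, 71), (147, 133, 116), (156, 143, 122), (152, 138, 121), (150, 137, 119)]
126 [(144, 109, 22), (144, 107, 23), (94, 75, 34), (55, 55, 44), (52, 51, 44), (60, 59, 51), (55, 54, 47), (55, 52, 46), (56, 53, 47), (55, 54, 49), (47, 45, 42), (31, 30, 26), (23, 25, 19), (25, 26, 18), (23, 23, 19)]
1
[... 1267 characters left out ...]
, (147, 131, 114), (144, 132, 114), (148, 133, 115), (142, 131, 113)]
147 [(143, 131, 112), (139, 127, 110), (142, 130, 109), (142, 129, 111), (142, 130, 111), (142, 130, 113), (146, 133, 115), (143, 130, 113), (148, 134, 118), (141, 128, 112), (144, 133, 115), (142, 130, 114), (142, 128, 112), (146, 132, 115), (146, 131, 116)]
150 [(138, 118, 90), (145, 132, 112), (142, 132, 113), (141, 130, 113), (143, 131, 115), (143, 132, 114), (144, 132, 115), (143, 131, 113), (141, 129, 110), (142, 129, 110), (147, 133, 114), (145, 134, 115), (144, 131, 114), (145, 132, 114), (146, 134, 116)]
round top z:  [(0.195, [171.3, 121.3]), (0.2, [171.2, 119.5]), (0.205, [171.0, 117.7]), (0.21, [170.8, 116.0])]
```

```bash
python3 - <<'E'
from path import *
for z in(.265,.207): path(w2((HX,HY),HW,[0,-.035,z]),HW,np.radians(23),1)
print(proj("side",w2((HX,HY),HW,[0,-.035,.1])),proj("top",w2((HX,HY),HW,[0,-.035,.1])))
E
```

```text
t 20.50 pos [0.5236 0.1683 0.2498] z [ 0.386  0.057 -0.921] F [ 0.3  0.4 -3.8] q [ 0.09 -0.    1.84  0.03  0.91 -1.64] op 0.0161 grip 55.0
G [0.5163 0.1672 0.2672]
1 [-0.001, -0.0, -0.001] [2.3, 2.5, 1.4] [ 0.1  -0.    1.84  0.03  0.9  -1.64] 0.000
t 20.50 pos [0.5236 0.1683 0.2498] z [ 0.386  0.057 -0.921] F [ 0.3  0.4 -3.8] q [ 0.09 -0.    1.84  0.03  0.91 -1.64] op 0.0161 grip 55.0
G [0.5163 0.1672 0.2672]
1 [-0.001, -0.0, -0.001] [25.0, 2.6, 54.8] [ 0.1   0.05  1.94  0.03  0.75 -1.64] 0.000
[[190.09181915 160.87984806]] [[159.87806835 195.92372646]]
```

Request:
{"name": "arm_command", "arguments": {
  "steps": [
    [[0,0,0],[2,2,1],0.05],
    [[0,0,0],[8,2,13],0.05],
    [[0,0,0],[14,2,27],0.05],
    [[0,0,0],[19,2,38],0.05],
    [[0,0,0],[23,2,46],0.05],
    [[0,0,0],[25,2,52],0.05],
    [[0,0,0],[26,2,54.5],0.05],
    [[0,0,0],[26,2,54.5],0.05]
  ]
}}

```text
time: 21.3
position: [0.5209, 0.1706, 0.1898]
tcp_rot: [-0.205, 2.733, 0.04]
force: [0.2, -0.2, -2.5]
opening: 0.0153
grip_force: 55.0
```

```bash
python3 - <<'E'
from path import *
path(w2((HX,HY),HW,[0,-.035,.19]),HW,np.radians(23),1)
s=robot.sense();print(s["ft_torque"]); G=s["position"]-.019*R.from_rotvec(s["tcp_rot"]).apply([0,0,1])
b=cams.read_camera("side"); cv2.imwrite("raw_side8.png",b[:,:,::-1])
for zz in(.02,.04,.06,.08,.1): 
    u,v=proj("side",G-[0,0,zz])[0]; r=int(round(v)); print(r,"pred u %.1f"%u,[int(b[r,x].sum()) for x in range(180,200)])
for dz in range(150,166): print(dz,[tuple(int(c) for c in b[dz,x][::2]) for x in range(181,200)])
E
```

```text
t 21.30 pos [0.5209 0.1706 0.1898] z [ 0.387  0.057 -0.92 ] F [ 0.2 -0.2 -2.5] q [ 0.1   0.05  1.94  0.03  0.75 -1.64] op 0.0153 grip 55.0
G [0.5135 0.1695 0.2073]
1 [-0.001, 0.0, 0.0] [6.1, -0.2, 16.3] [ 0.1   0.07  1.96  0.03  0.71 -1.64] 0.000
[-0.01596214  0.40450712  0.00702892]
130 pred u 187.0 [137, 136, 137, 148, 142, 159, 146, 151, 156, 173, 153, 159, 101, 72, 76, 77, 74, 64, 70, 78]
137 pred u 187.7 [73, 89, 73, 72, 137, 153, 149, 166, 154, 156, 152, 157, 92, 68, 64, 51, 50, 53, 98, 101]
144 pred u 188.3 [44, 81, 120, 153, 327, 192, 153, 147, 163, 160, 147, 149, 125, 285, 399, 392, 383, 385, 395, 395]
151 pred u 188.9 [258, 263, 261, 290, 357, 277, 151, 155, 149, 146, 146, 152, 150, 201, 415, 398, 394, 391, 393, 397]
158 pred u 189.6 [121, 121, 121, 118, 121, 282, 218, 154, 160, 176, 152, 154, 153, 145, 173, 257, 112, 114, 116, 150]
150 [(131, 65), (138, 94), (147, 115), (149, 117), (91, 77), (50, 43), (56, 46), (56, 47), (55, 50), (50, 43), (53, 46), (47, 42), (70, 60), (152, 121), (144, 111), (146, 117), (143, 115), (144, 113), (145, 117)]
151 [(121, 53), (122, 50), (129,
[... 2289 characters left out ...]
, 46), (57, 49), (57, 47), (53, 42), (55, 41), (56, 34), (56, 27), (55, 27), (53, 24), (53, 26), (56, 28)]
163 [(125, 53), (131, 55), (76, 34), (72, 35), (54, 23), (53, 29), (53, 38), (57, 46), (53, 43), (55, 47), (53, 33), (55, 26), (57, 29), (54, 26), (56, 26), (56, 30), (56, 28), (57, 30), (53, 23)]
164 [(106, 48), (120, 52), (129, 57), (138, 61), (81, 38), (58, 27), (57, 30), (57, 29), (55, 29), (50, 22), (52, 23), (53, 25), (53, 27), (53, 26), (56, 26), (57, 30), (57, 28), (57, 30), (53, 25)]
165 [(71, 34), (81, 38), (103, 48), (119, 50), (126, 57), (57, 27), (57, 26), (58, 28), (56, 26), (55, 24), (59, 28), (56, 28), (55, 28), (56, 25), (60, 31), (56, 27), (55, 26), (59, 29), (56, 25)]
```

Request:
{"name": "arm_command", "arguments": {
  "steps": [
    [[0,0,0],[0.6,0,1.4],0.05],
    [[0,0,0],[1.2,0,2.8],0.05],
    [[0,0,0],[1.8,0,4.2],0.05],
    [[0,0,0],[2.4,0,5.6],0.05],
    [[0,0,0],[3.0,0,7],0.05],
    [[0,0,0],[3.6,0,8.4],0.05],
    [[0,0,0],[3.9,0,9.2],0.05],
    [[0,0,0],[3.9,0,9.2],0.05]
  ],
  "squeeze": 35
}}

```text
time: 22.15
position: [0.5207, 0.1706, 0.1798]
tcp_rot: [-0.206, 2.733, 0.04]
force: [-0.2, -0.5, -2.8]
opening: 0.0158
grip_force: 35.0
```

```bash
python3 - <<'E'
from path import *
path(w2((HX,HY),HW,[0,-.035,.178]),HW,np.radians(23),1); print(robot.sense()["ft_torque"])
E
```

```text
t 22.15 pos [0.5207 0.1706 0.1798] z [ 0.387  0.057 -0.92 ] F [-0.2 -0.5 -2.8] q [ 0.1   0.06  1.95  0.03  0.72 -1.64] op 0.0158 grip 35.0
G [0.5134 0.1695 0.1972]
1 [-0.001, 0.0, 0.0] [6.7, -0.3, 18.1] [ 0.1   0.09  1.98  0.03  0.67 -1.64] 0.000
[ 0.01990166  0.44108361 -0.00457745]
```

Request:
{"name": "arm_command", "arguments": {
  "steps": [
    [[0,0,0],[1.2,0,2.8],0.05],
    [[0,0,0],[2.4,0,5.5],0.05],
    [[0,0,0],[3.6,0,8.3],0.05],
    [[0,0,0],[4.7,0,11],0.05],
    [[0,0,0],[5.6,0,13],0.05],
    [[0,0,0],[6.4,0,15],0.05],
    [[0,0,0],[7,0,16.5],0.05],
    [[0,0,0],[7,0,16.5],0.05]
  ],
  "squeeze": 25
}}

```text
time: 22.95
position: [0.5207, 0.1706, 0.1617]
tcp_rot: [-0.206, 2.733, 0.04]
force: [0.3, -0.0, -4.2]
opening: 0.016
grip_force: 25.0
```

Request:
{"name": "arm_command", "arguments": {
  "steps": [
    [[0,0,0],[0.4,0,0.9],0.05],
    [[0,0,0],[0.8,0,1.8],0.05],
    [[0,0,0],[1.2,0,2.8],0.05],
    [[0,0,0],[1.6,0,3.7],0.05],
    [[0,0,0],[2.0,0,4.6],0.05],
    [[0,0,0],[2.4,0,5.5],0.05],
    [[0,0,0],[2.4,0,5.5],0.05]
  ]
}}

```text
time: 23.65
position: [0.5207, 0.1706, 0.1558]
tcp_rot: [-0.206, 2.733, 0.04]
force: [-0.3, 1.2, -3.7]
opening: 0.0159
grip_force: 25.0
```

Request:
{"name": "arm_command", "arguments": {
  "steps": [
    [[0,0,0],[0.4,0,0.9],0.05],
    [[0,0,0],[0.8,0,1.8],0.05],
    [[0,0,0],[1.2,0,2.8],0.05],
    [[0,0,0],[1.6,0,3.7],0.05],
    [[0,0,0],[2.0,0,4.6],0.05],
    [[0,0,0],[2.4,0,5.5],0.05],
    [[0,0,0],[2.4,0,5.5],0.05]
  ]
}}

```text
time: 24.35
position: [0.5206, 0.1706, 0.1498]
tcp_rot: [-0.206, 2.733, 0.04]
force: [0.3, -0.8, -3.3]
opening: 0.0159
grip_force: 25.0
```

Request:
{"name": "arm_command", "arguments": {
  "steps": [
    [[0,0,0],[0.4,0,0.9],0.05],
    [[0,0,0],[0.8,0,1.8],0.05],
    [[0,0,0],[1.2,0,2.8],0.05],
    [[0,0,0],[1.6,0,3.7],0.05],
    [[0,0,0],[2.0,0,4.6],0.05],
    [[0,0,0],[2.4,0,5.5],0.05],
    [[0,0,0],[2.4,0,5.5],0.05]
  ]
}}

```text
time: 25.05
position: [0.5206, 0.1706, 0.1438]
tcp_rot: [-0.206, 2.733, 0.04]
force: [0.5, -0.4, -3.3]
opening: 0.0155
grip_force: 25.0
```

Request:
{"name": "arm_command", "arguments": {
  "steps": [
    [[0,0,0],[0.4,0,0.9],0.05],
    [[0,0,0],[0.8,0,1.8],0.05],
    [[0,0,0],[1.2,0,2.8],0.05],
    [[0,0,0],[1.6,0,3.7],0.05],
    [[0,0,0],[2.0,0,4.6],0.05],
    [[0,0,0],[2.4,0,5.5],0.05],
    [[0,0,0],[2.4,0,5.5],0.05]
  ]
}}

```text
time: 25.75
position: [0.5207, 0.1706, 0.1381]
tcp_rot: [-0.206, 2.732, 0.04]
force: [-0.5, -0.4, -1.2]
opening: 0.0158
grip_force: 25.0
```

Request:
{"name": "arm_command", "arguments": {
  "steps": [
    [[0,0,0],[0.2,0,0.5],0.05],
    [[0,0,0],[0.4,0,0.9],0.05],
    [[0,0,0],[0.6,0,1.4],0.05],
    [[0,0,0],[0.6,0,1.4],0.05]
  ]
}}

```text
time: 26.15
position: [0.5209, 0.1706, 0.137]
tcp_rot: [-0.206, 2.732, 0.04]
force: [-3.9, -0.2, 5.4]
opening: 0.0158
grip_force: 25.0
```

Contact on the square well's floor (Fz from about −3 to +5.4 N). I'll ease up slightly, release and back out along the tool axis.

Request:
{"name": "arm_command", "arguments": {
  "steps": [
    [[0,0,0],[-0.3,0,-0.7],0.05],
    [[0,0,0],[-0.3,0,-0.7],0.05],
    [[0,0,0],[-0.3,0,-0.7],0.05]
  ],
  "squeeze": 8
}}

```text
time: 26.45
position: [0.5211, 0.1706, 0.1376]
tcp_rot: [-0.205, 2.732, 0.04]
force: [-0.9, -1.3, 1.8]
opening: 0.0159
grip_force: 8.0
```

Request:
{"name": "arm_command", "arguments": {
  "steps": [
    [[0,0,0],[0,0,0],0.25],
    [[0,0,0],[0,0,0],0.4],
    [[0,0,0],[0,0,0],0.4],
    [[0,0,0],[0,0,0],0.4]
  ]
}}

```text
time: 26.85
position: [0.5205, 0.1706, 0.1371]
tcp_rot: [-0.206, 2.733, 0.04]
force: [-0.8, -0.2, -0.3]
opening: 0.0364
grip_force: 0.0
```

Request:
{"name": "arm_command", "arguments": {
  "steps": [
    [[0,0,0],[0,0,-10],0.4],
    [[0,0,0],[0,0,-40],0.4],
    [[0,0,0],[0,0,-80],0.4],
    [[0,0,0],[0,0,-120],0.4],
    [[0,0,0],[0,0,-160],0.4],
    [[0,0,0],[0,0,-180],0.4],
    [[0,0,0],[0,0,-180],0.4]
  ]
}}

```text
time: 27.55
position: [0.4516, 0.1604, 0.3074]
tcp_rot: [-0.206, 2.725, 0.041]
force: [1.3, 0.1, -0.2]
opening: 0.0375
grip_force: 0.0
```

```bash
python3 - <<'E'
from path import *
st()
a=cams.read_camera("top");b=cams.read_camera("side"); cv2.imwrite("raw_top9.png",a[:,:,::-1]);cv2.imwrite("raw_side9.png",b[:,:,::-1])
for y,zt in((.035,.205),(-.035,.192)):
    for h in(zt-.015,zt-.04,.115):
        u,v=proj("side",w2((HX,HY),HW,[0,y,h]))[0]; r=int(round(v)); print("side",r,"u %.1f"%u,[int(b[r,x].sum()) for x in range(int(u)-8,int(u)+10)])
    u,v=proj("side",w2((HX,HY),HW,[0,y,zt]))[0]; print("col %.1f top row pred %.1f"%(u,v),[int(b[r,int(u)].sum()) for r in range(int(v)-8,int(v)+10)])
# did the bystanders move? difference to the first picture
a0=cv2.imread("raw_top0.png")[:,:,::-1]
for n,(x,y,w,h) in dict(yoke=(128,88,66,48),lamp=(206,82,38,40),coil=(268,88,36,44)).items():
    print(n,np.abs(a0[y:y+h,x:x+w].astype(int)-a[y:y+h,x:x+w]).mean())
E
```

```text
t 27.55 pos [0.4516 0.1604 0.3074] z [ 0.394  0.058 -0.917] F [ 1.3  0.1 -0.2] q [ 0.09 -0.19  1.86  0.03  1.06 -1.64] op 0.0375 grip 0.0
side 123 u 171.5 [250, 250, 286, 217, 218, 197, 169, 189, 188, 172, 156, 149, 114, 73, 68, 70, 85, 65]
side 132 u 172.4 [257, 284, 301, 289, 275, 245, 220, 177, 182, 174, 164, 147, 140, 137, 145, 147, 146, 138]
side 149 u 174.2 [46, 37, 105, 132, 229, 280, 216, 183, 164, 161, 144, 124, 242, 284, 336, 370, 383, 387]
col 171.0 top row pred 117.7 [367, 368, 369, 369, 376, 389, 376, 382, 371, 332, 270, 190, 198, 192, 189, 198, 183, 188]
side 134 u 187.7 [79, 67, 57, 72, 116, 139, 142, 148, 154, 142, 151, 148, 163, 93, 57, 71, 76, 70]
side 143 u 188.5 [66, 47, 48, 54, 106, 140, 148, 141, 147, 153, 154, 141, 135, 394, 385, 378, 379, 375]
side 156 u 189.6 [269, 270, 273, 265, 228, 145, 182, 144, 167, 135, 154, 143, 137, 254, 287, 338, 368, 383]
col 187.2 top row pred 128.2 [382, 393, 231, 73, 72, 79, 67, 258, 307, 330, 181, 149, 154, 156, 154, 164, 158, 154]
yoke 9.076809764309765
lamp 13.75482456140351
coil 11.176346801346801
```

```bash
python3 - <<'E'
import cv2,numpy as np
for f in("top","side"):
    a0=cv2.imread(f"raw_{f}0.png");a=cv2.imread(f"raw_{f}9.png")
    R=dict(top=dict(yoke=(130,90,62,46),lamp=(208,84,34,36),coil=(270,90,32,40),ctrl=(330,30,60,60)),side=dict(yoke=(232,148,44,26),lamp=(304,168,20,24),coil=(322,182,42,42),ctrl=(400,150,60,40)))[f]
    for n,(x,y,w,h) in R.items():
        m=cv2.matchTemplate(a[y-6:y+h+6,x-6:x+w+6],a0[y:y+h,x:x+w],cv2.TM_CCOEFF_NORMED); _,v,_,l=cv2.minMaxLoc(m)
        print(f,n,"shift",l[0]-6,l[1]-6,"score %.3f"%v,"mean diff %.1f"%np.abs(a0[y:y+h,x:x+w].astype(int)-a[y:y+h,x:x+w]).mean())
E
```

```text
top yoke shift 0 0 score 1.000 mean diff 8.5
top lamp shift 0 0 score 1.000 mean diff 13.6
top coil shift 0 0 score 1.000 mean diff 10.5
top ctrl shift 0 0 score 1.000 mean diff 12.3
side yoke shift 0 0 score 0.998 mean diff 2.6
side lamp shift 0 0 score 0.862 mean diff 9.7
side coil shift 0 0 score 0.997 mean diff 2.4
side ctrl shift 0 0 score 0.450 mean diff 2.5
```

The bystanders haven't moved (zero shift; the difference is exposure only), both rods stand upright, and the gripper is clear. I'm handing in.

```bash
python3 -c "
from station import robot
print(robot.sign_off())"
```

```text
the job is handed in; nothing more can be done
None
```

Both rods stand on the floors of their matching wells, round in round and square in square, and are released; the coil, iron block and lamp box did not move, and the job was handed in at about 28 s.

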